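Pour the weighed casting ingots through the funnel into the jar

ROBOT

A 7-joint arm with a two-finger parallel gripper is mounted at the origin on the work surface. World frame = base frame: x ahead of the robot, y to its left, z up, the work surface at z = 0. Lengths are in mm, angles in rad, forces in N, time in s.
With the tool pointing down it reaches from about 400 to 750 mm from the base axis. Payload 19.5 kg.
Tool frame: the origin (TCP) lies between the finger pads; the fingertips stand 22 mm ahead of it and the grasp point (between the pads) lies 3 mm ahead of it; z points along the fingers, y is the direction in which the jaws open and shut (so a half turn about z gives the same grasp; the last joint's range is limited). The gripper opens to 85 mm and grips with 20 to 120 N. Pads are 22 mm wide; open, the fingers measure 114 mm over their backs; the gripper's body (76 mm by 85 mm) begins 54 mm behind the grasp point. The pads swing forward as they close: fully open they stand 13 mm farther back than shut.
Start: joints at [1.204, 0.707, -0.028, 1.485, 0.022, 0.951, -0.075], TCP at [183.487, -544.913, 253.268] pointing down, gripper open.
Joint ranges: [-2.71, 2.71], [-0.32, 2.16], [-1.57, 1.52], [0, 2.45], [-1.46, 4.6], [0, 2.02], [-2.83, 2.83]. Speed limits (rad/s): [1.89, 1.89, 2.57, 2.57, 3.01, 3.01, 3.01].

INTERFACE

Orientations are given as a unit quaternion [x, y, z, w].
In Python, from workcell import readout, viewer, arm gives the robot as it stands. The module is installed in compiled form; this text tells all that it offers.
- The arm moves only by the tool arm_command, never from a script. Its argument "plan" is a list of rows, each a list of 5 numbers: the gripper's target within -1 to 1 (fully open at 1, half-way at 0, shut at -1), then the shift along the tool's x, y, z in units of 40 mm (1.0 is 40 mm), then the turn about the tool's z in units of 6 degrees (1.0 is 6 degrees). A call has exactly 10 rows; each row shifts and turns the commanded pose from where the row before left it, along the tool's axes as they then stand; what a row does not reach is not made up. A row lasts 1/12 s, in which the tool goes at most 41.7 mm and 7.16 degrees, less where a joint would pass 70% of its speed; a pose out of reach is approached as far as the arm can. A call is refused whole if a number of a shift passes 1 or a number of a turn 1, either way. A call with a gripper value outside its range is refused whole. The fingers move at their own pace and stop on an object; "squeeze" is the grip in N (left out, the last holds). Time passes only in rows, so rows that do not move let the fingers close, or fill a call up. It gives the time, the measured TCP pose, the force and the opening at its end, in the units of the state.
- readout.observe(): the state, without advancing time (a new reading comes with each control period).
- viewer.snapshot(name): name is "side" or "top" or "wrist"; returns (picture, depth): 480x640x3 uint8, red, green, blue; 480x640 float32, mm along the optical axis (not along the pixel's ray), 0 where there is no reading.
- viewer.get_calibration(name): a dict with "intrinsics" (3x3 intrinsics, pixels), "R" (3x3) and "t" (3): a world point X has camera coordinates R X + t; the wrist camera has in their place "T_tool_cam" (4x4, takes a point from camera to tool coordinates, whose origin is the TCP and whose axes are the flange's). Camera axes: x right, y down, z forward; pixel columns grow to the right and rows downward; lengths in mm; the calibration is good to about 2 mm. A picture is of the moment at which its call begins: read the wrist's pose just before it. get_calibration takes no time and is no camera call.
- arm.finish_job(): hands the job in, once; it reports no verdict.
The state is a dict: "time_s": time; "joint_pos": joint angles; "qd": joint speeds; "joint_efforts": joint torques, N m; "eef_pos": TCP position; "ee_rot": TCP orientation; "contact_force": force on the tool from outside, world axes, zero at the start; "torque": the same for the moment, N m; "grip_width": opening from 0.0 (shut) to 1.0 (fully open).
Only numpy, scipy, OpenCV 4.12 (cv2) and the standard library are available. Lean on these libraries where they do the work, as an engineer would, in place of code of your own. Each camera call takes 0.05 s, during which the arm holds its last target.

TASK

Take the blue scoop from the bench scale, pour all six metal ingots through the orange funnel into the jar and stand the empty scoop back on the scale. Then lift the funnel off the jar and stand it on its spout in the aluminium tray. Set things down rather than dropping them, leave the jar standing where it is, and do not disturb the amber bottle, the plaster cast or the yellow tub.

Things in the scene. Friction and masses are not known exactly. Their poses are not given: they have to be found in the camera images.
- scale: fixed grey bench scale with a square steel pan, 170 x 170 mm and 40 mm high over the pan; a low display strip (22 mm high) reaches 134 mm out on its -x side. Origin under the centre of the pan, on the bench; z up. It may stand left or right of the jar.
- scale_pan (a point): centre of the top face of the scale's 150 x 150 mm pan, 40 mm above the bench
- scoop: loose blue pouring scoop, 0.10 kg, on the scale pan with the ingots standing in it. Flat floor 110 mm (its x) by 80 mm (y), 3 mm thick; side walls 26 mm, back wall 36 mm high; the -x end is open. A level bar handle runs out along +x from the back. Origin under the floor's centre, z up. Smooth: level, the ingots stay; mouth tipped down 20 to 30 degrees they slide, 45 to 50 empties it.
- scoop_lip (a point): middle of the mouth's edge on the scoop's floor, at (-55, 0, 3) mm in the scoop's frame; the mouth is 74 mm wide inside
- scoop_grip (a point): centre of the scoop's bar handle, at (90, 0, 27) mm in the scoop's frame; the bar is 16 mm wide (y), 18 mm high (18 to 36 mm above the scoop's underside) and runs from x = 55 to 120 mm; grasp it across y from above
- jar: loose clear plastic jar with a white collar, 0.35 kg, 85 mm high, 64 mm in diameter, mouth 48 mm inside, inner floor 6 mm up. Origin under its centre; z up.
- jar_mouth (a point): centre of the jar's rim, 85 mm above its foot
- funnel: loose orange funnel, 0.10 kg, seated in the jar's mouth. Spout 43 mm outside, 37 mm inside, z = 0 to 24 mm; collar 62 mm across, its underside (z = 22 mm) resting on the jar's rim; cone widening to 124 mm (118 inside) at z = 66 mm, straight rim up to 76 mm; a tab at -x. Origin: centre of the spout's lower end, z up its axis. It stands by itself on its spout on a flat surface.
- funnel_top (a point): centre of the funnel's wide opening, 76 mm above the spout's end
- funnel_grip (a point): centre of the funnel's tab, at (-88, 0, 69) mm in the funnel's frame; the tab sticks out level along -x from the rim to x = -105 mm, 14 mm wide (y), z = 62 to 76 mm; grasp it across y from above
- tray: fixed shallow aluminium instrument tray, 180 x 180 mm, rim 14 mm high, walls and floor 4 mm thick. Origin under its centre; z up. On the other side of the jar from the scale.
- ingot0: loose steel-coloured casting ingot 1 of 6: a plain cylinder 12 mm in diameter and 10 mm long, 11 g, at first standing on end in the scoop. Origin at the centre of one end face, z along its axis.
- ingot1: loose steel-coloured casting ingot 2 of 6: a plain cylinder 12 mm in diameter and 10 mm long, 11 g, at first standing on end in the scoop. Origin at the centre of one end face, z along its axis.
- ingot2: loose steel-coloured casting ingot 3 of 6: a plain cylinder 12 mm in diameter and 10 mm long, 11 g, at first standing on end in the scoop. Origin at the centre of one end face, z along its axis.
- ingot3: loose steel-coloured casting ingot 4 of 6: a plain cylinder 12 mm in diameter and 10 mm long, 11 g, at first standing on end in the scoop. Origin at the centre of one end face, z along its axis.
- ingot4: loose steel-coloured casting ingot 5 of 6: a plain cylinder 12 mm in diameter and 10 mm long, 11 g, at first standing on end in the scoop. Origin at the centre of one end face, z along its axis.
- ingot5: loose steel-coloured casting ingot 6 of 6: a plain cylinder 12 mm in diameter and 10 mm long, 11 g, at first standing on end in the scoop. Origin at the centre of one end face, z along its axis.
- dropper: bystander: amber bottle with black cap, 42 mm in diameter, 85 mm high, beyond the jar; origin under its centre
- cast: bystander: white plaster dental cast with an arch of teeth, 62 x 66 x 27 mm, beyond the jar; origin under its centre
- tub: bystander: yellow screw-top tub, 84 mm in diameter, 70 mm high, beyond the jar; origin under its centre
Not all that is in view belongs to the job. What is meant by the funnel is not black, and is the smaller of those in its own colour. Leave any red look-alike of the jar alone.

How it is judged:
By the outcome, as a careful person would: the job done as asked, in the order asked, and still so for the second after the job is handed in, with the robot touching nothing.
It also fails if it takes over 72 s, if anything falls off the work surface, if the arm or the gripper's body presses on something with over 40 N, if the wrist force passes 120 N, or if a joint passes its speed limit or range.

## Working session

There is one attempt and no reset: what is moved stays moved. The work goes in short steps, Python scripts to look and compute and a tool call to move; the robot and the scene stay as the last step left them, time stands still between calls to the robot, and variables do not carry over. Pictures are saved under pics/ and viewed, and the job is handed in when it is done.

Besides the shell and the picture viewer there is one more tool, called by a JSON object that holds its "name" and its "arguments", one argument or row to a line. arm_command: Moves the arm, as the interface text tells. Its arguments: {"type":"object","properties":{"plan":{"type":"array","items":{"type":"array","items":{"type":"number"}}},"squeeze":{"type":"number"}},"required":["plan"]}

```bash
mkdir -p pics; ls
cat > h.py <<'E'
import numpy as np, cv2
from scipy.spatial.transform import Rotation as Ro
from workcell import readout, viewer, arm
def snap(name,tag):
    s=readout.observe()
    p,d=viewer.snapshot(name)
    cv2.imwrite(f'pics/{tag}.png',p[:,:,::-1]); np.savez(f'pics/{tag}.npz',d=d,p=p,pos=s['eef_pos'],rot=s['ee_rot'])
    return p,d
def world(name,tag,uv):
    z=np.load(f'pics/{tag}.npz'); d=z['d']; c=viewer.get_calibration(name); K=np.array(c['intrinsics'])
    out=[]
    for u,v in uv:
        w=d[int(v),int(u)]
        X=w*np.linalg.inv(K)@[u,v,1]
        out.append(towl(name,z,c,X))
    return np.array(out)
def towl(name,z,c,X):
    if 'T_tool_cam' in c:
        T=np.array(c['T_tool_cam']); X=T[:3,:3]@X+T[:3,3]
        return Ro.from_quat(z['rot']).as_matrix()@X+z['pos']
    return np.array(c['R']).T@(X-np.array(c['t']))
def cloud(name,tag):
    z=np.load(f'pics/{tag}.npz'); d=z['d']; c=viewer.get_calibration(name); K=np.array(c['intrinsics'])
    v,u=np.mgrid[0:480,0:640]
    X=(np.stack([u,v,np.ones_like(u)],-1)@np.linalg.inv(K).T)*d[...,None]
    if 'T_tool_cam' in c:
        T=np.array(c['T_tool_cam']); X=X@T[:3,:3].T+T[:3,3]
        return X@Ro.from_quat(z['rot']).as_matrix().T+z['pos'],z['p']
    return (X-np.array(c['t']))@np.array(c['R']),z['p']
E
python3 - <<'E'
from h import *
s=readout.observe(); print(s)
snap('top','top0'); snap('side','side0')
for n in('top','side','wrist'): print(viewer.get_calibration(n))
E
```

```text
pics
{'time_s': 0.0, 'joint_pos': array([ 1.20430484,  0.70710778, -0.02761531,  1.48501283,  0.02198323,
        0.95089742, -0.07550386]), 'qd': array([-1.14415152e-03,  1.55419489e-04,  1.30823258e-03, -8.22705461e-04,
       -2.44947881e-03, -3.98854239e-04, -8.67457335e-05]), 'joint_efforts': array([-2.02799973e-03, -8.83177829e+01,  1.23400491e+00, -2.36168182e+01,
        1.69877498e-02,  6.33687028e-03, -3.83571250e-05]), 'eef_pos': array([ 183.41212762, -544.70182761,  252.82145875]), 'ee_rot': array([ 9.86843785e-01,  1.61675687e-01, -1.02798974e-04, -5.52278110e-04]), 'contact_force': array([-0.70576059,  0.06608139,  0.21759301]), 'torque': array([ 0.0161846 , -0.01461196,  0.00213443]), 'grip_width': 0.9980891890232804}
{'intrinsics': array([[475.05161862,   0.        , 318.75990969],
       [  0.        , 475.05161862, 243.81744133],
       [  0.        ,   0.        ,   1.        ]]), 'R': array([[ 0.01408102, -0.9994514 ,  0.02997708],
       [-0.99801181, -0.01589008, -0.06099131],
       [ 0.06143418, -0.02905866, -0.99768805]]), 't': array([  18.60614662,  481.9451
[... 228 characters left out ...]
32, -0.00890688],
       [-0.05505545, -0.7527645 , -0.65598361],
       [ 0.03607671,  0.65505138, -0.75472258]]), 't': array([-451.03796591,  143.58215304, 1014.66701562])}
{'intrinsics': array([[409.82282773,   0.        , 323.2613434 ],
       [  0.        , 409.82282773, 240.60205964],
       [  0.        ,   0.        ,   1.        ]]), 'T_tool_cam': array([[-9.98640378e-04, -9.54356449e-01, -2.98668328e-01,
         7.67940450e+01],
       [ 9.99999481e-01, -1.01374765e-03, -1.04340653e-04,
        -4.01709793e-01],
       [-2.03196142e-04, -2.98668277e-01,  9.54356966e-01,
        -1.21040193e+02],
       [ 0.00000000e+00,  0.00000000e+00,  0.00000000e+00,
         1.00000000e+00]])}
```

View pics/top0.png

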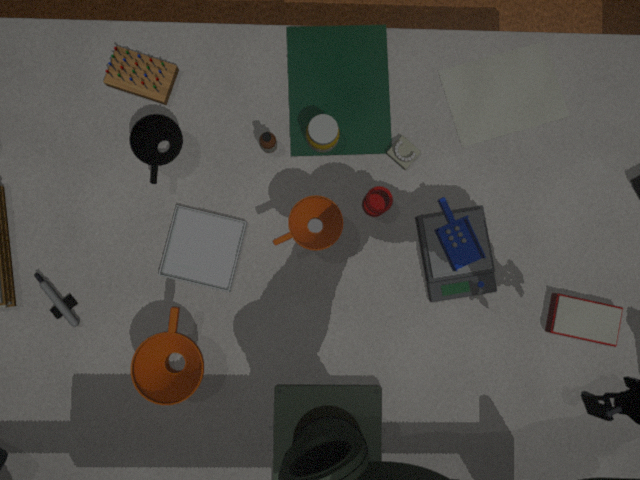

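View pics/side0.png

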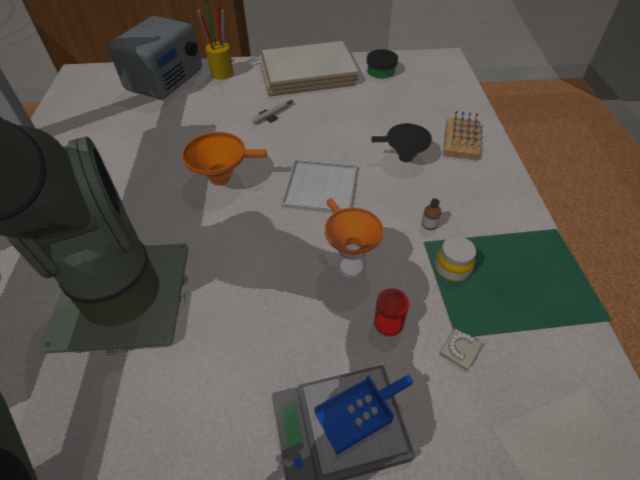

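The funnel is one of three look-alikes in top0. The small orange one at (315,222) sits in the clear jar and matches the description. The larger orange one at (168,367) and the black one at (156,140) don't. The red jar at (377,201) is a decoy. The scoop is at (460,240) on the scale, and the tray is at (203,247). Next I'll do a close crop and measure.

Run:
```python
from h import *
p=cv2.imread('pics/top0.png')
a=cv2.resize(p[150:310,250:510],None,fx=3,fy=3,interpolation=cv2.INTER_CUBIC); a=cv2.convertScaleAbs(a,alpha=1.5)
cv2.imwrite('pics/crop0.png',a)
W,P=cloud('top','top0'); hsv=cv2.cvtColor(P,cv2.COLOR_RGB2HSV)
u0=np.arange(640)[None,:]; v0=np.arange(480)[:,None]
def box(a,b,c,d): return (u0>=a)&(u0<c)&(v0>=b)&(v0<d)
H,S,V=hsv[...,0],hsv[...,1],hsv[...,2]
m=box(405,185,505,305)&(H>100)&(H<130)&(S>150)
print('blue',m.sum())
q=W[m]; 
for lo,hi in((60,90),(40,55)): 
    r=q[(q[:,2]>lo)&(q[:,2]<hi)]; print(lo,len(r),r[:,:2].min(0),r[:,:2].max(0),np.median(r[:,2]))
f=(q[:,2]<52); print('rect floor',cv2.minAreaRect(q[f][:,:2].astype(np.float32)))
m=box(265,180,350,260)&(H<20)&(S>150); q=W[m]; print('funnel z',np.percentile(q[:,2],[2,50,95,99]))
t=q[q[:,2]>130]; print('rim circ',cv2.minEnclosingCircle(t[:,:2].astype(np.float32)), t[:,:2].min(0),t[:,:2].max(0))
print('tab', t[t[:,1]>t[:,1].max()-8].mean(0))
for n,uv in dict(tray=[(177,206),(246,221),(232,290),(161,275),(203,247)],scale=[(417,217),(484,206),(495,290),(430,300)],red=[(377,197)],tub=[(322,127)],bottle=[(266,138)],cast=[(403,150)],blackf=[(156,120)],bigf=[(168,335)],handle=[(442,201),(446,210),(449,218)],lip=[(455,267),(484,260),(470,264)]).items(): print(n,world('top','top0',uv).round(0).tolist())
```

```text
blue 1045
60 171 [ 423.13018611 -368.65880259] [ 592.69178547 -255.35140113] 75.444988310388
40 810 [ 425.86660507 -369.87643068] [ 548.26405201 -268.08241281] 43.91227620099808
rect floor ((454.46697998046875, -329.3791809082031), (171.6843719482422, 76.86257934570312), 24.806650161743164)
funnel z [ 90.03503964 116.27525032 139.72185702 142.30233313]
rim circ ((495.6650390625, 45.02473449707031), 88.20052337646484) [408.79350632 -22.22946951] [581.82871517 131.57913391]
tab [477.26229167 126.9869204  139.30733893]
tray [[570.0, 380.0, 14.0], [537.0, 210.0, 2.0], [364.0, 241.0, -1.0], [399.0, 415.0, 9.0], [470.0, 315.0, 4.0]]
scale [[552.0, -218.0, 26.0], [586.0, -396.0, 2.0], [373.0, -416.0, 20.0], [346.0, -252.0, 21.0]]
red [[604.0, -121.0, 4.0]]
tub [[760.0, 24.0, 73.0]]
bottle [[727.0, 157.0, 85.0]]
cast [[724.0, -185.0, 14.0]]
blackf [[772.0, 424.0, 59.0]]
bigf [[261.0, 373.0, 81.0]]
handle [[585.0, -266.0, 77.0], [564.0, -276.0, 78.0], [545.0, -283.0, 76.0]]
lip [[428.0, -303.0, 58.0], [447.0, -382.0, 36.0], [436.0, -346.0, 39.0]]
```

```bash
sleep 1; ls pics
```

```text
crop0.png
side0.npz
side0.png
top0.npz
top0.png
```

View pics/crop0.png

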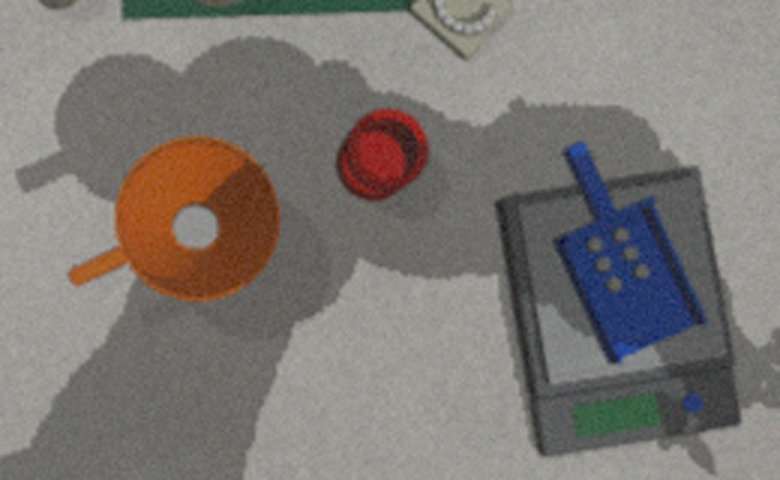

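```bash
cat >> h.py <<'E'
def onplane(name,uv,zp,tag=None):
    c=viewer.get_calibration(name); K=np.array(c['intrinsics']); uv=np.atleast_2d(uv).astype(float)
    r=np.c_[uv,np.ones(len(uv))]@np.linalg.inv(K).T
    if 'T_tool_cam' in c:
        z=np.load(f'pics/{tag}.npz'); Rt=Ro.from_quat(z['rot']).as_matrix(); T=np.array(c['T_tool_cam'])
        C=Rt@T[:3,3]+z['pos']; D=r@(Rt@T[:3,:3]).T
    else:
        R=np.array(c['R']); C=-R.T@np.array(c['t']); D=r@R
    return C+D*((zp-C[2])/D[:,2])[:,None]
E
python3 - <<'E'
from h import *
from scipy.optimize import least_squares
P=np.load('pics/top0.npz')['p']; hsv=cv2.cvtColor(P,cv2.COLOR_RGB2HSV);H,S,V=[hsv[...,i] for i in range(3)]
def contour(box,m):
    k=np.zeros_like(m,np.uint8); a,b,c,d=box; k[b:d,a:c]=m[b:d,a:c]
    cs,_=cv2.findContours(k,cv2.RETR_EXTERNAL,cv2.CHAIN_APPROX_NONE); return max(cs,key=cv2.contourArea)[:,0]
c=contour((260,180,350,260),(H<20)&(S>150))
w=onplane('top',c,137)[:,:2]
f=lambda p:np.hypot(*(w-p[:2]).T)-p[2]
r=least_squares(f,[530,10,60],loss='soft_l1',f_scale=2); print('funnel',r.x)
d=w-r.x[:2]; far=w[np.hypot(*d.T)>85]; v=far.mean(0)-r.x[:2]; print('tab dir',v/np.hypot(*v),np.hypot(*d.T).max(),np.degrees(np.arctan2(v[1],v[0])))
W,_=cloud('top','top0')
m=(H>100)&(H<130)&(S>150); k=np.zeros_like(m); k[190:225,430:460]=1; m&=k
h=onplane('top',np.argwhere(m)[:,::-1],76); q=W[m]; sel=(q[:,2]>68)&(h[:,0]>545)
g=h[sel][:,:2]; 
vx,vy,x0,y0=cv2.fitLine(g.astype(np.float32),cv2.DIST_HUBER,0,.01,.01).ravel(); print('handle',vx,vy,x0,y0,g[:,0].max(),g[:,0].min(),np.degrees(np.arctan2(vy,vx)))
c=contour((405,185,505,305),(H>100)&(H<130)&(S>150)&(np.arange(480)[:,None]<275))
print('blue rect z60',cv2.minAreaRect(onplane('top',c,60)[:,:2].astype(np.float32)))
E
```

```text
funnel [521.48107391  38.93481873  60.75299481]
tab dir [-0.45339735  0.8913085 ] 102.05845862485893 116.96186443168223
handle 0.8992875 0.43735793 571.2854 -275.72467 592.6851661462077 547.0349382341906 25.935427
blue rect z60 ((514.7840576171875, -301.7724609375), (172.12405395507812, 78.21053314208984), 21.955116271972656)
```

{"name": "arm_command", "arguments": {
  "plan": [
    [1, 0.9, -0.26, 0.1, -0.3],
    [1, 0.92, -0.22, 0.1, -0.3],
    [1, 0.92, -0.22, 0.1, -0.3],
    [1, 0.93, -0.2, 0.1, 0],
    [1, 0.93, -0.2, 0.1, 0],
    [1, 0.93, -0.2, 0.1, 0],
    [1, 0.93, -0.2, 0.1, 0],
    [1, 0.93, -0.2, 0.1, 0],
    [1, 0.93, -0.2, 0.1, 0],
    [1, 0.93, -0.2, 0.1, 0]
  ],
  "squeeze": 20
}}

```text
time_s: 0.93
eef_pos: [492.8, -321.8, 212.9]
ee_rot: [0.978, 0.208, -0.0, -0.0]
contact_force: [0.3, -0.8, 0.3]
grip_width: 1.0
```

```bash
cat >> h.py <<'E'
def go(x,y,z,s=None):
    s=s or readout.observe(); R=Ro.from_quat(s['ee_rot']).as_matrix(); p=s['eef_pos']
    d=R.T@(np.array([x,y,z])-p)
    print('t',round(s['time_s'],2),'pos',p.round(1),'xang',np.degrees(np.arctan2(R[1,0],R[0,0])).round(2),'tiltz',R[:,2].round(3),'units',(d/40).round(3),'n',np.linalg.norm(d/40).round(2),'w',round(s['grip_width'],3),'F',s['contact_force'].round(1),'q7',s['joint_pos'].round(2))
E
python3 - <<'E'
from h import *
snap('wrist','w1'); go(571,-276,70)
E
```

```text
t 0.98 pos [ 498.8 -315.5  211.9] xang 24.45 tiltz [ 0.002  0.005 -1.   ] units [ 2.038 -0.141  3.555] n 4.1 w 1.001 F [ 8.5 10.2 -1.7] q7 [ 0.51  0.78  0.01  1.48 -0.01  0.88 -0.62]
```

View pics/w1.png

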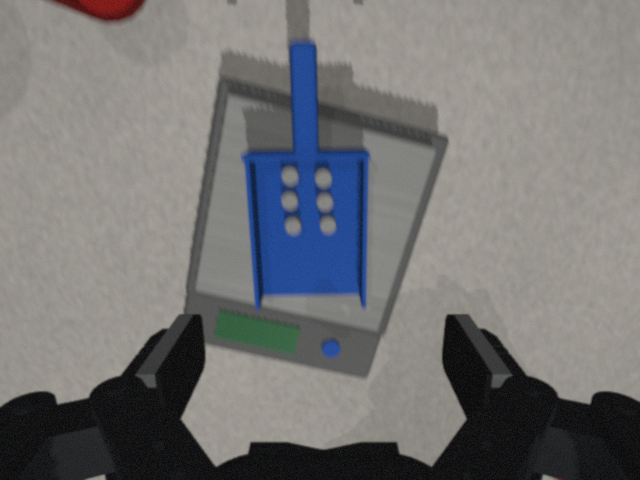

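Run:
```python
from h import *
h=onplane('wrist',[(303,43),(306,150)],76,'w1'); print(h); v=h[0]-h[1]; print(np.degrees(np.arctan2(v[1],v[0])),np.linalg.norm(v))
f=onplane('wrist',[(264,294),(360,294)],43,'w1');print(f,f.mean(0)); v=f[0]-f[1];print(np.degrees(np.arctan2(-v[0],v[1])),np.linalg.norm(v))
print('red',world('wrist','w1',[(110,8)]))
s=onplane('wrist',[(225,82),(445,137),(381,331),(192,292)],40,'w1');print(s.round(0),s.mean(0))
snap('wrist','w2');h=onplane('wrist',[(303,43),(306,150)],76,'w2'); 
go(571,-276,70)
```

```text
[[ 592.75414193 -264.23427719   76.        ]
 [ 538.23137278 -289.51554644   76.        ]]
24.876342876952023 60.09887628943213
[[ 421.25497008 -302.84093237   43.        ]
 [ 451.49783418 -370.88259478   43.        ]] [ 436.37640213 -336.86176357   43.        ]
23.96398337458102 74.4600473522129
red [[ 565.63464692 -138.71759782   37.39205978]]
[[ 554. -222.   40.]
 [ 582. -374.   40.]
 [ 428. -401.   40.]
 [ 399. -251.   40.]] [ 490.57985522 -312.16430212   40.        ]
t 1.03 pos [ 495.9 -318.1  212. ] xang 24.43 tiltz [ 0.001  0.003 -1.   ] units [ 2.137 -0.171  3.556] n 4.15 w 1.003 F [-1.7 -1.3 -0.1] q7 [ 0.51  0.78  0.01  1.49 -0.01  0.88 -0.62]
```

View pics/w2.png

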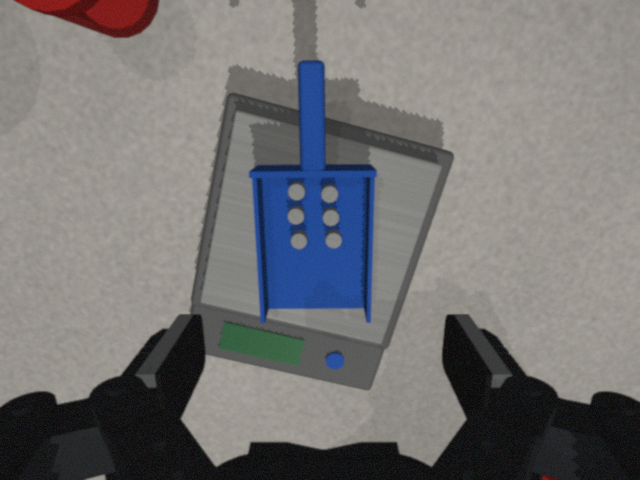

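Run:
```python
from h import *
h=onplane('wrist',[(312,62),(314,165)],76,'w2'); print(h); v=h[0]-h[1]; print(np.degrees(np.arctan2(v[1],v[0])),np.linalg.norm(v))
f=onplane('wrist',[(268,309),(366,308)],43,'w2');print(f.mean(0)); v=f[0]-f[1];print(np.degrees(np.arctan2(-v[0],v[1])),np.linalg.norm(v))
s=onplane('wrist',[(234,97),(452,154),(386,346),(195,305)],40,'w2');print('scale',s.round(0),s.mean(0))
u=h[0]-h[1];u/=np.linalg.norm(u); g=h[0]-u*23; print('grip',g); go(g[0],g[1],70)
```

```text
[[ 591.55646481 -265.41343068   76.        ]
 [ 538.09040753 -290.49536611   76.        ]]
25.13215900037393 59.05694510827619
[ 433.78444817 -338.59992054   43.        ]
25.11949265831284 76.5615031811475
scale [[ 553. -224.   40.]
 [ 581. -377.   40.]
 [ 425. -404.   40.]
 [ 395. -250.   40.]] [ 488.58118093 -313.66461552   40.        ]
grip [ 570.7338619  -275.18170626   76.        ]
t 1.03 pos [ 495.9 -318.1  212. ] xang 24.43 tiltz [ 0.001  0.003 -1.   ] units [ 2.139 -0.192  3.556] n 4.15 w 1.003 F [-1.7 -1.3 -0.1] q7 [ 0.51  0.78  0.01  1.49 -0.01  0.88 -0.62]
```

{"name": "arm_command", "arguments": {
  "plan": [
    [0, 0.72, -0.06, 0.3, -0.1],
    [0, 0.71, -0.06, 0.5, 0],
    [0, 0.71, -0.06, 0.55, 0],
    [0, 0, 0, 0.8, 0],
    [0, 0, 0, 0.8, 0],
    [0, 0, 0, 0.4, 0],
    [0, 0, 0, 0.2, 0],
    [0, 0, 0, 0, 0],
    [-0.4, 0, 0, 0, 0],
    [-0.55, 0, 0, 0, 0]
  ]
}}

```text
time_s: 1.87
eef_pos: [567.0, -281.7, 72.7]
ee_rot: [0.977, 0.213, 0.001, 0.0]
contact_force: [0.2, 0.1, 0.2]
grip_width: 0.234
```

Run:
```python
from h import *
snap('wrist','w3'); go(570.7,-275.2,70)
```

```text
t 1.92 pos [ 567.  -281.7   72.7] xang 24.6 tiltz [ 0.002 -0.001 -1.   ] units [ 0.151 -0.109  0.067] n 0.2 w 0.227 F [-0.2 -0.   0.2] q7 [ 0.4   1.03  0.02  1.42 -0.02  0.69 -0.71]
```

View pics/w3.png

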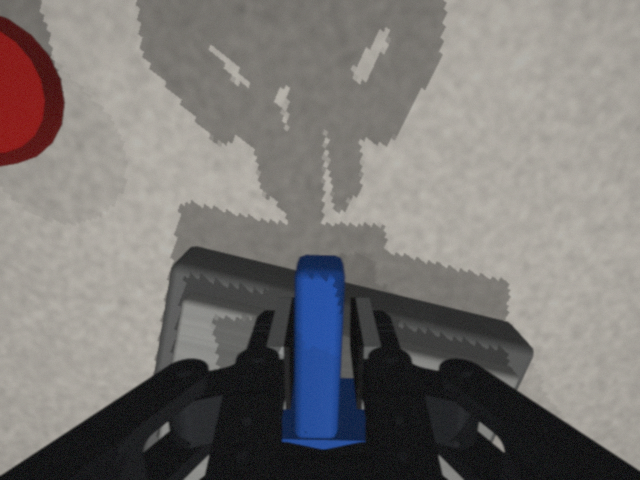

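{"name": "arm_command", "arguments": {
  "plan": [
    [-0.55, 0.12, 0, 0.06, 0],
    [-0.7, 0, 0, 0, 0],
    [-0.9, 0, 0, 0, 0],
    [-0.9, 0, 0, 0, 0],
    [-0.9, 0, 0, 0, 0],
    [-0.9, 0, 0, -0.1, 0],
    [-0.9, 0, 0, -0.15, 0],
    [-0.9, 0, 0, -0.15, 0],
    [-0.9, 0, 0, -0.15, 0],
    [-0.9, 0, 0, 0, 0]
  ],
  "squeeze": 20
}}

```text
time_s: 2.75
eef_pos: [571.3, -279.7, 92.4]
ee_rot: [0.977, 0.213, 0.001, 0.0]
contact_force: [0.0, 0.3, -2.1]
grip_width: 0.185
```

Run:
```python
from h import *
go(570.7,-275.2,70); snap('side','s4');snap('wrist','w4')
p=cv2.imread('pics/s4.png')[300:480,240:520]
cv2.imwrite('pics/s4c.png',cv2.resize(p,None,fx=2.8,fy=2.8))
```

```text
t 2.75 pos [ 571.3 -279.7   92.4] xang 24.6 tiltz [ 0.001 -0.001 -1.   ] units [ 0.034 -0.109  0.56 ] n 0.57 w 0.185 F [ 0.   0.3 -2.1] q7 [ 0.4   1.    0.02  1.4  -0.02  0.74 -0.72]
```

View pics/s4c.png

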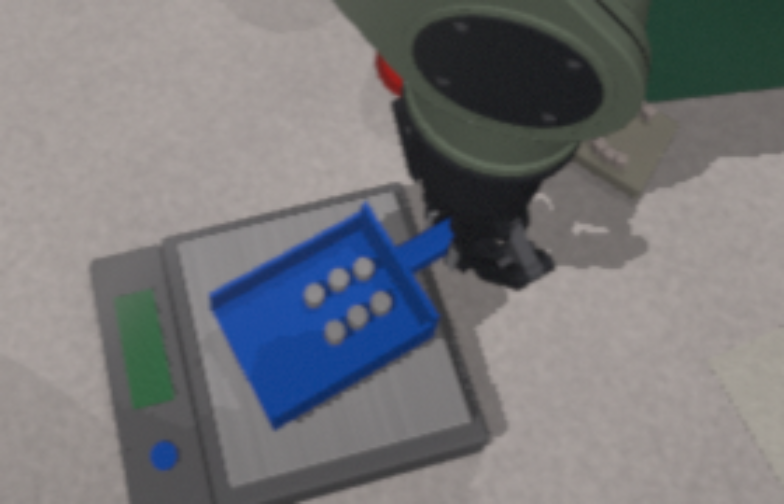

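View pics/w4.png

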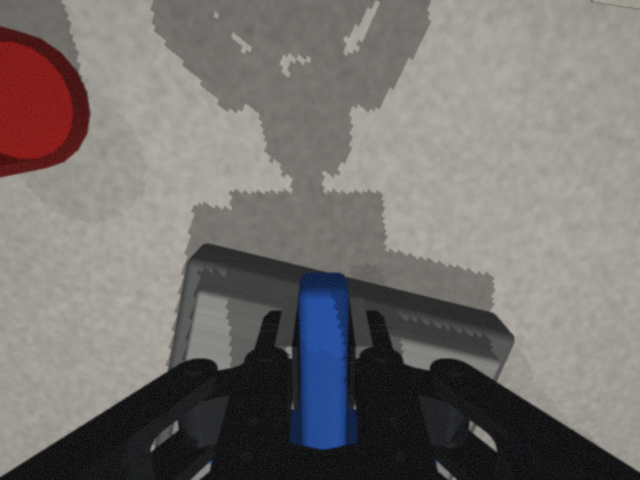

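```bash
cat >> h.py <<'E'
def scoop(tag,name='side',box=(240,300,520,480)):
    W,P=cloud(name,tag); hsv=cv2.cvtColor(P,cv2.COLOR_RGB2HSV); H,S=hsv[...,0],hsv[...,1]
    m=(H>100)&(H<130)&(S>150); k=np.zeros_like(m); a,b,c,d=box; k[b:d,a:c]=1
    q=W[m&k]; rng=np.random.default_rng(0); best=None
    for _ in range(400):
        t=q[rng.choice(len(q),3,replace=False)]; n=np.cross(t[1]-t[0],t[2]-t[0]); l=np.linalg.norm(n)
        if l<200: continue
        n/=l; n*=np.sign(n[2])
        if n[2]<0.3: continue
        i=np.abs((q-t[0])@n)<2.5
        if best is None or i.sum()>best.sum(): best=i
    r=q[best]; c=r.mean(0); n=np.linalg.svd(r-c)[2][2]; n*=np.sign(n[2])
    print(tag,'N',len(q),best.sum(),'floor c',c.round(1),'tilt',np.degrees(np.arccos(n[2])).round(1),'n',n.round(3),'zmin/max',r[:,2].min().round(1),r[:,2].max().round(1))
E
python3 - <<'E'
from h import *
scoop('side0');scoop('s4')
E
```

```text
side0 N 3400 1964 floor c [ 476.6 -316.8   42.5] tilt 0.1 n [0.001 0.002 1.   ] zmin/max 39.7 45.3
s4 N 3478 2069 floor c [ 477.9 -320.9   65.1] tilt 0.1 n [-0.001 -0.002  1.   ] zmin/max 62.4 67.8
```

{"name": "arm_command", "arguments": {
  "plan": [
    [-0.8, 0, 0, 0.2, 0],
    [-0.75, 0, 0, 0, 0],
    [-0.7, 0, 0, 0, 0],
    [-0.68, 0, 0, 0, 0],
    [-0.67, 0, 0, 0, 0],
    [-0.66, 0, 0, 0, 0],
    [-0.65, 0, 0, 0, 0],
    [-0.65, 0, 0, 0, 0],
    [-0.65, 0, 0, 0, 0],
    [-0.65, 0, 0, 0, 0]
  ]
}}

```text
time_s: 3.68
eef_pos: [570.9, -279.4, 82.9]
ee_rot: [0.977, 0.213, 0.0, -0.0]
contact_force: [0.1, -0.2, -0.5]
grip_width: 0.181
```

Run:
```python
from h import *
go(570.7,-275.2,70); snap('side','s5'); scoop('s5')
```

```text
t 3.68 pos [ 570.9 -279.4   82.9] xang 24.61 tiltz [ 0.  0. -1.] units [ 0.04  -0.098  0.323] n 0.34 w 0.181 F [ 0.1 -0.2 -0.5] q7 [ 0.4   1.02  0.02  1.4  -0.02  0.72 -0.72]
s5 N 3405 1974 floor c [ 477.7 -320.5   55.2] tilt 0.8 n [ 0.    -0.015  1.   ] zmin/max 51.9 58.9
```

{"name": "arm_command", "arguments": {
  "plan": [
    [-0.645, 0, 0, 0, 0],
    [-0.645, 0, 0, 0, 0],
    [-0.64, 0, 0, 0, 0],
    [-0.64, 0, 0, 0, 0],
    [-0.64, 0, 0, 0, 0],
    [-0.635, 0, 0, 0, 0],
    [-0.635, 0, 0, 0, 0],
    [-0.635, 0, 0, 0, 0],
    [-0.635, 0, 0, 0, 0],
    [-0.635, 0, 0, 0, 0]
  ]
}}

```text
time_s: 4.57
eef_pos: [570.9, -279.4, 82.9]
ee_rot: [0.977, 0.213, 0.0, -0.0]
contact_force: [-0.5, -0.0, -1.5]
grip_width: 0.185
```

Run:
```python
from h import *
go(570.7,-275.2,70); snap('side','s6'); scoop('s6')
```

```text
t 4.57 pos [ 570.9 -279.4   82.9] xang 24.61 tiltz [-0.  0. -1.] units [ 0.04  -0.097  0.322] n 0.34 w 0.185 F [-0.5 -0.  -1.5] q7 [ 0.4   1.02  0.02  1.4  -0.02  0.72 -0.72]
s6 N 3407 2032 floor c [ 477.5 -321.    55.3] tilt 0.4 n [-0.006 -0.002  1.   ] zmin/max 52.5 58.6
```

{"name": "arm_command", "arguments": {
  "plan": [
    [-0.63, 0, 0, 0, 0],
    [-0.63, 0, 0, 0, 0],
    [-0.63, 0, 0, 0, 0],
    [-0.627, 0, 0, 0, 0],
    [-0.627, 0, 0, 0, 0],
    [-0.627, 0, 0, 0, 0],
    [-0.624, 0, 0, 0, 0],
    [-0.624, 0, 0, 0, 0],
    [-0.624, 0, 0, 0, 0],
    [-0.624, 0, 0, 0, 0]
  ]
}}

```text
time_s: 5.45
eef_pos: [570.9, -279.4, 82.9]
ee_rot: [0.977, 0.213, 0.0, -0.0]
contact_force: [-0.1, -0.0, 0.6]
grip_width: 0.187
```

Run:
```python
from h import *
go(570.7,-275.2,70); snap('side','s7'); scoop('s7')
```

```text
t 5.45 pos [ 570.9 -279.4   82.9] xang 24.61 tiltz [ 0.  0. -1.] units [ 0.039 -0.098  0.323] n 0.34 w 0.187 F [-0.1 -0.   0.6] q7 [ 0.4   1.02  0.02  1.4  -0.02  0.72 -0.72]
s7 N 3304 1984 floor c [ 480.2 -319.4   42.5] tilt 0.2 n [-0.003 -0.     1.   ] zmin/max 39.7 45.3
```

{"name": "arm_command", "arguments": {
  "plan": [
    [-0.55, 0, 0, 0, 0],
    [-0.5, 0, 0, -0.1, 0],
    [-0.5, 0.2, 0, -0.1, 0],
    [-0.5, 0.2, 0, 0, 0],
    [-0.5, 0.2, 0, 0, 0],
    [-0.5, 0, 0, 0, 0],
    [-0.5, 0, 0, 0, 0],
    [-0.5, 0, 0, 0, 0],
    [-0.5, 0, 0, 0, 0],
    [-0.5, 0, 0, 0, 0]
  ],
  "squeeze": 20
}}

```text
time_s: 6.33
eef_pos: [592.4, -269.6, 90.8]
ee_rot: [0.977, 0.213, -0.0, -0.0]
contact_force: [0.3, 0.4, 0.6]
grip_width: 0.249
```

Run:
```python
from h import *
go(570.7,-275.2,70); snap('wrist','w8'); snap('top','t8')
p=cv2.imread('pics/w8.png')[200:480,160:480]; cv2.imwrite('pics/w8c.png',cv2.resize(p,None,fx=2.4,fy=2.1))
```

```text
t 6.33 pos [ 592.4 -269.6   90.8] xang 24.59 tiltz [-0.  0. -1.] units [-0.551 -0.099  0.521] n 0.77 w 0.249 F [0.3 0.4 0.6] q7 [ 0.37  1.03  0.02  1.33 -0.03  0.78 -0.74]
```

View pics/w8.png

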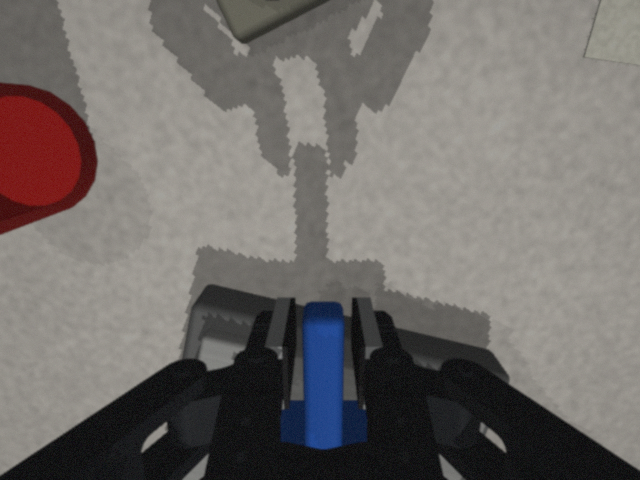

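Run:
```python
from h import *
z=np.load('pics/w8.npz');R=Ro.from_quat(z['rot']).as_matrix()
for uv in [(322,304),(322,312)]:
    h=onplane('wrist',[uv],76,'w8')[0]; print(h, R.T@(h-z['pos']))
print(world('wrist','w8',[(322,310),(322,330),(322,420)]))
```

```text
[ 601.19677659 -264.67554122   76.        ] [10.05659904 -0.85370733 14.83383801]
[ 598.25050536 -266.01698192   76.        ] [ 6.8193258  -0.85991933 14.83472445]
[[ 595.69475579 -267.15817497   68.91259901]
 [ 591.59717604 -269.04696373   76.22524455]
 [ 554.13227258 -286.10304235   75.67720898]]
```

{"name": "arm_command", "arguments": {
  "plan": [
    [-0.5, 0.23, -0.02, 0, 0],
    [-0.7, 0, 0, 0, 0],
    [-0.9, 0, 0, 0, 0],
    [-0.9, 0, 0, 0, 0],
    [-0.9, 0, 0, 0, 0],
    [-0.9, 0, 0, -0.1, 0],
    [-0.9, 0, 0, -0.15, 0],
    [-0.9, 0, 0, -0.15, 0],
    [-0.9, 0, 0, -0.1, 0],
    [-0.9, 0, 0, 0, 0]
  ],
  "squeeze": 20
}}

```text
time_s: 7.27
eef_pos: [601.1, -265.1, 112.1]
ee_rot: [0.977, 0.213, 0.001, 0.0]
contact_force: [0.4, 0.6, -1.0]
grip_width: 0.164
```

Run:
```python
from h import *
go(570.7,-275.2,70); snap('side','s9'); scoop('s9'); snap('wrist','w9')
p=cv2.imread('pics/w9.png')[200:480,160:480]; cv2.imwrite('pics/w9c.png',cv2.resize(p,None,fx=2.,fy=2.))
```

```text
t 7.27 pos [ 601.1 -265.1  112.1] xang 24.6 tiltz [ 0.001 -0.001 -1.   ] units [-0.797 -0.087  1.053] n 1.32 w 0.164 F [ 0.4  0.6 -1. ] q7 [ 0.36  1.01  0.03  1.3  -0.03  0.84 -0.75]
s9 N 3465 2030 floor c [ 483.4 -319.    48.6] tilt 7.0 n [-0.109 -0.053  0.993] zmin/max 40.7 57.9
```

View pics/w9c.png

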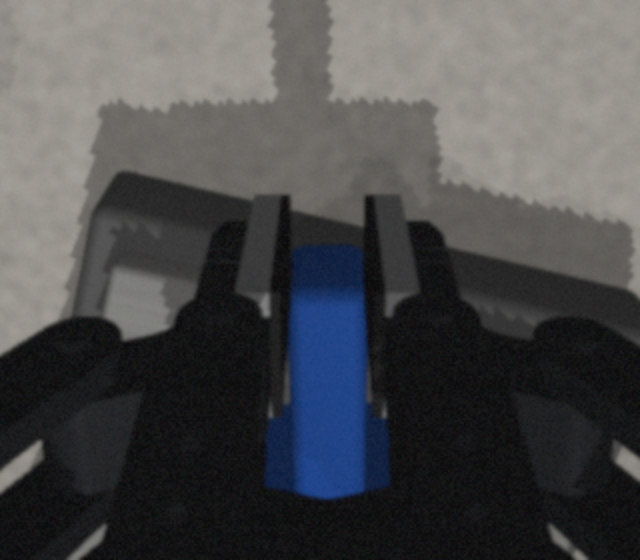

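{"name": "arm_command", "arguments": {
  "plan": [
    [-0.9, 0, 0, 0.15, 0],
    [-0.9, 0, 0, 0.2, 0],
    [-0.9, 0, 0, 0.15, 0],
    [-0.9, 0, 0, 0.02, 0],
    [-0.9, 0, 0, 0, 0],
    [-0.9, 0, 0, 0, 0],
    [-0.9, 0, 0, 0, 0],
    [-0.9, 0, 0, 0, 0],
    [-0.9, 0, 0, 0, 0],
    [-0.9, 0, 0, 0, 0]
  ],
  "squeeze": 20
}}

```text
time_s: 8.2
eef_pos: [600.8, -264.9, 90.2]
ee_rot: [0.977, 0.213, 0.0, 0.0]
contact_force: [-0.2, -1.8, 0.4]
grip_width: 0.166
```

{"name": "arm_command", "arguments": {
  "plan": [
    [-0.95, 0, 0, 0, 0],
    [-0.95, 0, 0, 0, 0],
    [-0.95, 0, 0, 0, 0],
    [-0.95, 0, 0, -0.1, 0],
    [-0.95, 0, 0, -0.15, 0],
    [-0.95, 0, 0, -0.15, 0],
    [-0.95, 0, 0, -0.1, 0],
    [-0.95, 0, 0, 0, 0],
    [-0.95, 0, 0, 0, 0],
    [-0.95, 0, 0, 0, 0]
  ],
  "squeeze": 100
}}

```text
time_s: 9.03
eef_pos: [600.7, -264.7, 110.0]
ee_rot: [0.977, 0.213, -0.0, -0.0]
contact_force: [0.3, -0.5, -1.8]
grip_width: 0.065
```

Run:
```python
from h import *
go(570.7,-275.2,70); snap('side','s10'); scoop('s10')
```

```text
t 9.03 pos [ 600.7 -264.7  110. ] xang 24.62 tiltz [-0.  0. -1.] units [-0.791 -0.075  0.999] n 1.28 w 0.065 F [ 0.3 -0.5 -1.8] q7 [ 0.36  1.01  0.03  1.3  -0.03  0.84 -0.75]
s10 N 3473 2039 floor c [ 482.6 -319.2   47.8] tilt 6.1 n [-0.096 -0.047  0.994] zmin/max 40.5 55.5
```

{"name": "arm_command", "arguments": {
  "plan": [
    [-0.9, 0, 0, 0.15, 0],
    [-0.9, 0, 0, 0.2, 0],
    [-0.9, 0, 0, 0.15, 0],
    [-0.9, 0, 0, 0.02, 0],
    [-0.6, 0, 0, 0, 0],
    [-0.5, 0, 0, 0, 0],
    [-0.5, -0.12, 0, 0.12, 0],
    [-0.7, 0, 0, 0, 0],
    [-0.9, 0, 0, 0, 0],
    [-0.9, 0, 0, 0, 0]
  ],
  "squeeze": 20
}}

```text
time_s: 9.92
eef_pos: [596.3, -266.9, 84.6]
ee_rot: [0.977, 0.213, -0.0, -0.0]
contact_force: [-0.3, -0.0, -0.9]
grip_width: 0.179
```

Run:
```python
from h import *
go(570.7,-275.2,70); snap('wrist','w11')
p=cv2.imread('pics/w11.png')[200:480,160:480]; cv2.imwrite('pics/w11c.png',cv2.resize(p,None,fx=2.,fy=2.))
```

```text
t 9.92 pos [ 596.3 -266.9   84.6] xang 24.6 tiltz [-0.  0. -1.] units [-0.668 -0.078  0.364] n 0.76 w 0.179 F [-0.3 -0.  -0.9] q7 [ 0.36  1.04  0.02  1.32 -0.03  0.78 -0.75]
```

View pics/w11c.png

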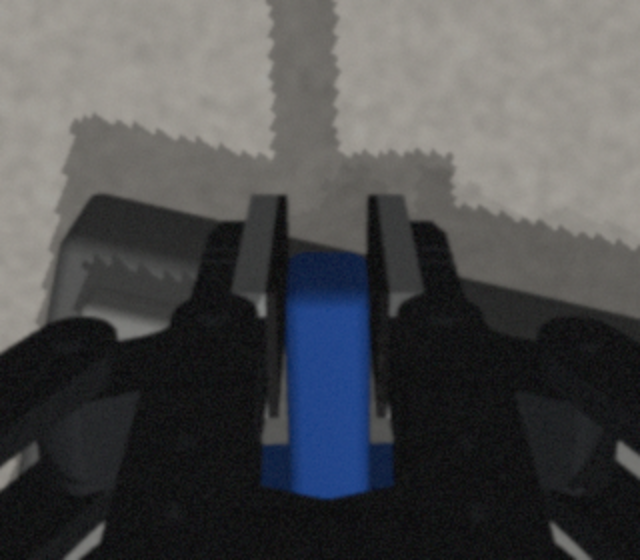

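Now I'll lift 20 mm at the 20 N grip and check the tilt.

{"name": "arm_command", "arguments": {
  "plan": [
    [-0.9, 0, 0, 0, 0],
    [-0.9, 0, 0, -0.1, 0],
    [-0.9, 0, 0, -0.15, 0],
    [-0.9, 0, 0, -0.15, 0],
    [-0.9, 0, 0, -0.1, 0],
    [-0.9, 0, 0, 0, 0],
    [-0.9, 0, 0, 0, 0],
    [-0.9, 0, 0, 0, 0],
    [-0.9, 0, 0, 0, 0],
    [-0.9, 0, 0, 0, 0]
  ],
  "squeeze": 20
}}

```text
time_s: 10.8
eef_pos: [596.3, -266.8, 104.3]
ee_rot: [0.977, 0.213, -0.0, -0.0]
contact_force: [-0.4, 0.2, -0.9]
grip_width: 0.181
```

Run:
```python
from h import *
go(570.7,-275.2,70); snap('side','s12'); scoop('s12')
```

```text
t 10.8 pos [ 596.3 -266.8  104.3] xang 24.61 tiltz [-0.  0. -1.] units [-0.669 -0.076  0.857] n 1.09 w 0.181 F [-0.4  0.2 -0.9] q7 [ 0.36  1.01  0.03  1.32 -0.03  0.82 -0.75]
s12 N 3464 2014 floor c [ 482.3 -318.8   48.6] tilt 6.7 n [-0.103 -0.055  0.993] zmin/max 40.9 57.5
```

{"name": "arm_command", "arguments": {
  "plan": [
    [-0.9, 0, 0, 0.15, 0],
    [-0.9, 0, 0, 0.2, 0],
    [-0.9, 0, 0, 0.15, 0],
    [-0.9, 0, 0, 0.01, 0],
    [-0.9, 0, 0, 0, 0],
    [-0.9, 0, 0, 0, 0],
    [-0.9, 0, 0, 0, 0],
    [-0.9, 0, 0, 0, 0],
    [-0.9, 0, 0, 0, 0],
    [-0.9, 0, 0, 0, 0]
  ],
  "squeeze": 20
}}

```text
time_s: 11.68
eef_pos: [596.4, -266.8, 84.2]
ee_rot: [0.977, 0.213, 0.0, -0.0]
contact_force: [0.1, 0.2, -1.5]
grip_width: 0.174
```

{"name": "arm_command", "arguments": {
  "plan": [
    [-0.95, 0, 0, 0, 0],
    [-0.95, 0, 0, 0, 0],
    [-0.95, 0, 0, 0, 0],
    [-0.95, 0, 0, -0.1, 0],
    [-0.95, 0, 0, -0.15, 0],
    [-0.95, 0, 0, -0.15, 0],
    [-0.95, 0, 0, -0.1, 0],
    [-0.95, 0, 0, 0, 0],
    [-0.95, 0, 0, 0, 0],
    [-0.95, 0, 0, 0, 0]
  ],
  "squeeze": 80
}}

```text
time_s: 12.52
eef_pos: [596.3, -266.8, 103.9]
ee_rot: [0.977, 0.213, -0.0, -0.0]
contact_force: [0.0, 0.3, -2.3]
grip_width: 0.152
```

Run:
```python
from h import *
go(570.7,-275.2,70); snap('side','s13'); scoop('s13')
```

```text
t 12.52 pos [ 596.3 -266.8  103.9] xang 24.61 tiltz [-0.  0. -1.] units [-0.669 -0.075  0.849] n 1.08 w 0.152 F [ 0.   0.3 -2.3] q7 [ 0.36  1.01  0.03  1.32 -0.03  0.82 -0.75]
s13 N 3559 2037 floor c [ 478.4 -320.4   57.1] tilt 2.7 n [-0.044 -0.019  0.999] zmin/max 52.6 62.7
```

{"name": "arm_command", "arguments": {
  "plan": [
    [-0.95, 0, 0, -0.1, 0],
    [-0.95, 0, 0, -0.25, 0],
    [-0.95, 0, 0, -0.4, 0],
    [-0.95, 0, 0, -0.5, 0],
    [-0.95, 0, 0, -0.5, 0],
    [-0.95, 0, 0, -0.5, 0],
    [-0.95, 0, 0, -0.5, 0],
    [-0.95, 0.1, -0.15, -0.5, 0],
    [-0.95, 0.2, -0.25, -0.4, 0],
    [-0.95, 0.2, -0.3, -0.25, 0]
  ],
  "squeeze": 120
}}

```text
time_s: 13.4
eef_pos: [603.1, -233.2, 262.6]
ee_rot: [0.977, 0.213, 0.001, 0.001]
contact_force: [0.1, -1.0, -2.1]
grip_width: 0.13
```

Run:
```python
from h import *
go(662.5,103.5,263); snap('side','s14'); scoop('s14',box=(240,240,640,480))
from scipy.optimize import least_squares
P=np.load('pics/side0.npz')['p']; hsv=cv2.cvtColor(P,cv2.COLOR_RGB2HSV);H,S,V=[hsv[...,i] for i in range(3)]
k=np.zeros((480,640),np.uint8); k[190:260,315:390]=((H<20)&(S>150))[190:260,315:390]
cs,_=cv2.findContours(k,cv2.RETR_EXTERNAL,cv2.CHAIN_APPROX_NONE); c=max(cs,key=cv2.contourArea)[:,0]
c=c[(c[:,1]<250)]; w=onplane('side',c,139)[:,:2]
r=least_squares(lambda p:np.hypot(*(w-p[:2]).T)-p[2],[520,40,60],loss='soft_l1',f_scale=1); print(r.x)
w=w[np.hypot(*(w-[521,39]).T)<66]; w=w[w[:,1]>15]
r=least_squares(lambda p:np.hypot(*(w-p[:2]).T)-62,[520,40],loss='soft_l1',f_scale=1); print(r.x)
```

```text
t 13.4 pos [ 603.1 -233.2  262.6] xang 24.55 tiltz [ 0.002 -0.001 -1.   ] units [ 4.847 -7.04  -0.014] n 8.55 w 0.13 F [ 0.1 -1.  -2.1] q7 [ 0.3   0.82  0.04  1.17 -0.03  1.14 -0.8 ]
s14 N 3907 2321 floor c [ 487.1 -287.2  215.6] tilt 2.5 n [-0.041 -0.014  0.999] zmin/max 211.7 220.4
[519.11808172  33.87925664  60.93806412]
[519.57389582  32.00255061]
```

View pics/s14.png

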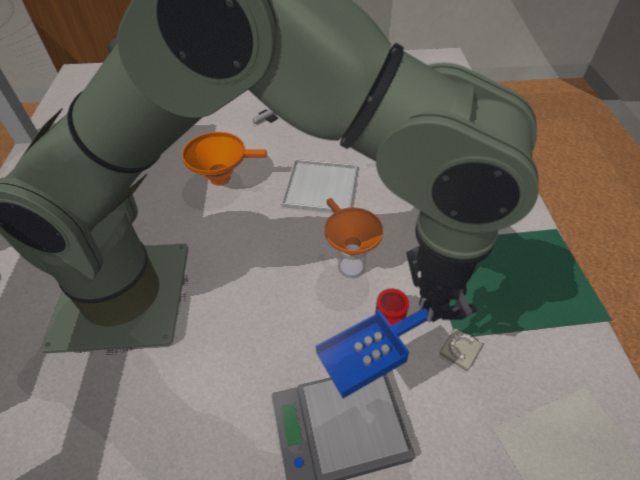

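{"name": "arm_command", "arguments": {
  "plan": [
    [-0.95, 0.25, -0.35, 0, 0],
    [-0.95, 0.3, -0.45, 0, 0],
    [-0.95, 0.35, -0.5, 0, 0],
    [-0.95, 0.35, -0.5, 0, 0],
    [-0.95, 0.35, -0.5, 0, 0],
    [-0.95, 0.35, -0.5, 0, 0],
    [-0.95, 0.35, -0.5, 0, 0],
    [-0.95, 0.35, -0.5, 0, 0],
    [-0.95, 0.35, -0.5, 0, 0],
    [-0.95, 0.35, -0.5, 0, 0]
  ],
  "squeeze": 120
}}

```text
time_s: 14.28
eef_pos: [644.6, -0.8, 260.2]
ee_rot: [0.977, 0.213, -0.0, -0.0]
contact_force: [0.6, -0.6, -1.7]
grip_width: 0.133
```

{"name": "arm_command", "arguments": {
  "plan": [
    [-0.95, 0.33, -0.48, 0, 0],
    [-0.95, 0.3, -0.48, 0, 0],
    [-0.95, 0.25, -0.45, 0, 0],
    [-0.95, 0.2, -0.3, 0, 0],
    [-0.95, 0.15, -0.2, 0, 0],
    [-0.95, 0.05, -0.1, 0, 0],
    [-0.95, 0, 0, 0, 0],
    [-0.95, 0, 0, 0, 0],
    [-0.95, 0, 0, 0, 0],
    [-0.95, 0, 0, 0, 0]
  ],
  "squeeze": 120
}}

```text
time_s: 15.12
eef_pos: [657.9, 90.7, 260.2]
ee_rot: [0.977, 0.213, 0.0, 0.0]
contact_force: [-0.2, -0.9, -1.7]
grip_width: 0.131
```

Run:
```python
from h import *
go(661.5,101,263); snap('side','s15'); scoop('s15',box=(240,100,640,480));snap('top','t15')
```

```text
t 15.12 pos [657.9  90.7 260.2] xang 24.54 tiltz [ 0. -0. -1.] units [ 0.19  -0.197 -0.069] n 0.28 w 0.131 F [-0.2 -0.9 -1.7] q7 [-0.22  0.86  0.09  1.09 -0.07  1.19 -1.28]
s15 N 1624 785 floor c [531.6  40.9 212.6] tilt 2.5 n [-0.044 -0.005  0.999] zmin/max 209.0 217.7
```

View pics/s15.png

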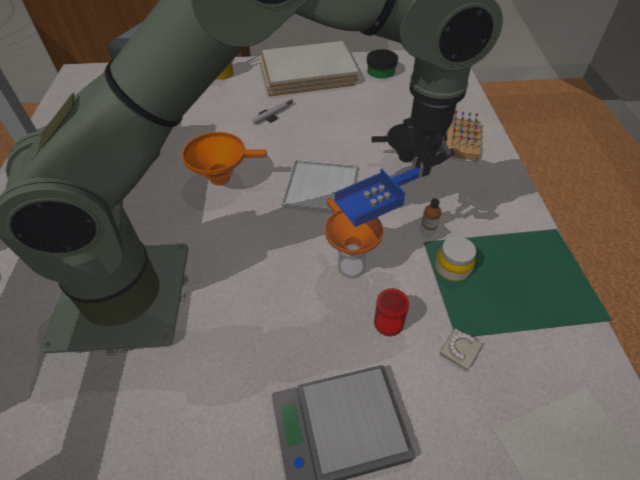

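View pics/t15.png

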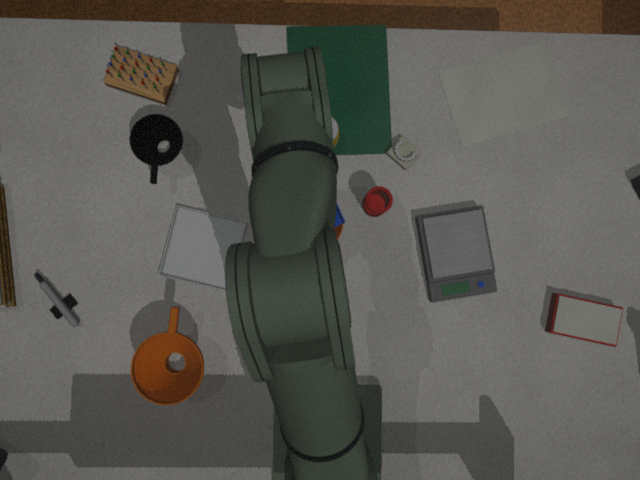

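{"name": "arm_command", "arguments": {
  "plan": [
    [-0.95, 0.1, -0.1, -0.05, 0],
    [-0.95, 0.1, -0.1, 0, 0],
    [-0.95, 0, 0, 0, 0],
    [-0.95, 0, 0, 0, 0],
    [-0.65, 0, 0, 0, 0],
    [-0.95, 0, 0, 0, 0],
    [-0.95, 0, 0, 0, 0],
    [-0.95, 0, 0, 0, 0],
    [-0.95, 0, 0, 0, 0],
    [-0.95, 0, 0, 0, 0]
  ],
  "squeeze": 120
}}

```text
time_s: 16.05
eef_pos: [661.8, 102.3, 262.1]
ee_rot: [0.977, 0.213, -0.0, -0.0]
contact_force: [-0.4, -0.5, -1.0]
grip_width: 0.13
```

Run:
```python
from h import *
go(661.5,101,263); snap('side','s16'); scoop('s16',box=(240,100,640,480))
```

```text
t 16.05 pos [661.8 102.3 262.1] xang 24.61 tiltz [-0.  0. -1.] units [-0.019  0.026 -0.022] n 0.04 w 0.13 F [-0.4 -0.5 -1. ] q7 [-0.23  0.87  0.09  1.06 -0.07  1.21 -1.29]
s16 N 1585 764 floor c [536.1  52.8 209.2] tilt 4.8 n [-0.077 -0.031  0.997] zmin/max 204.0 216.2
```

{"name": "arm_command", "arguments": {
  "plan": [
    [-0.65, 0, 0, 0, 0],
    [-0.65, 0, 0, 0, 0],
    [-0.95, 0, 0, 0, 0],
    [-0.95, 0, 0, 0, 0],
    [-0.95, 0, 0, 0, 0],
    [-0.65, 0, 0, 0, 0],
    [-0.95, 0, 0, 0, 0],
    [-0.95, 0, 0, 0, 0],
    [-0.95, 0, 0, 0, 0],
    [-0.95, 0, 0, 0, 0]
  ],
  "squeeze": 120
}}

```text
time_s: 16.93
eef_pos: [661.8, 102.3, 262.1]
ee_rot: [0.977, 0.213, -0.0, -0.0]
contact_force: [-0.1, -0.3, -1.1]
grip_width: 0.135
```

Run:
```python
from h import *
go(661.5,101,263); snap('side','s17'); scoop('s17',box=(240,100,640,480))
```

```text
t 16.93 pos [661.8 102.3 262.1] xang 24.61 tiltz [-0.  0. -1.] units [-0.02   0.027 -0.022] n 0.04 w 0.135 F [-0.1 -0.3 -1.1] q7 [-0.23  0.87  0.09  1.06 -0.07  1.21 -1.29]
s17 N 1611 849 floor c [554.2  60.9 185.7] tilt 17.0 n [-0.272 -0.105  0.956] zmin/max 169.6 205.4
```

Run:
```python
import cv2
p=cv2.imread('pics/s17.png')[130:290,280:480]; cv2.imwrite('pics/s17c.png',cv2.resize(p,None,fx=4,fy=3.75,interpolation=cv2.INTER_CUBIC))
```

```text
(no output)
```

View pics/s17c.png

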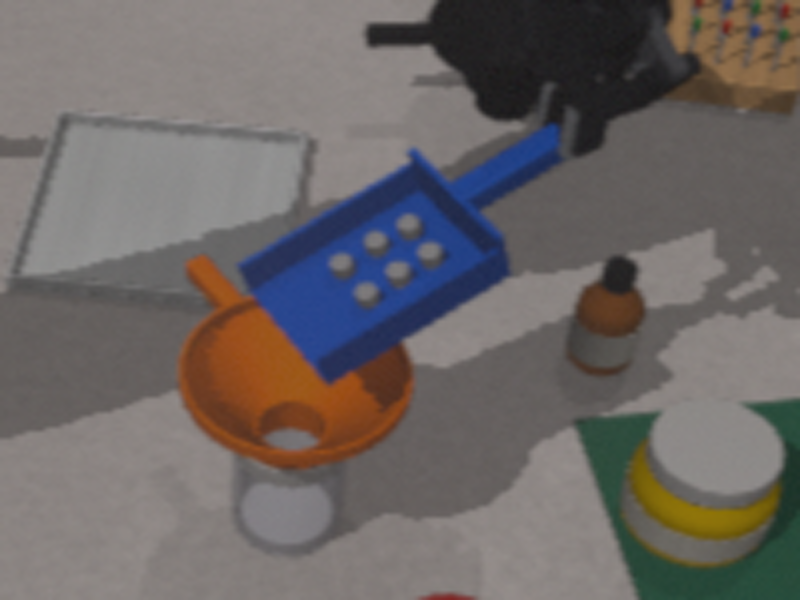

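Run:
```python
from h import *
l=onplane('side',[(342,204),(361,229)],172); print(l.round(1), l.mean(0)); 
u=np.array([.909,.416]); c=np.array([520.5,36.5]); d=l.mean(0)[:2]-c; print('along handle',d@u,'lateral',d@[-.416,.909])
print(np.array([661.8,102.3])-155*u)
```

```text
[[498.6  75.9 172. ]
 [530.1   3.7 172. ]] [514.35498306  39.81490164 172.        ]
along handle -4.20682131468516 lateral 5.569572634974795
[520.905  37.82 ]
```

{"name": "arm_command", "arguments": {
  "plan": [
    [-0.95, 0, 0.1, 0, 0],
    [-0.95, 0, 0, 0, 0],
    [-0.65, 0, 0, 0, 0],
    [-0.95, 0, 0, 0, 0],
    [-0.95, 0, 0, 0, 0],
    [-0.65, 0, 0, 0, 0],
    [-0.95, 0, 0, 0, 0],
    [-0.95, 0, 0, 0, 0],
    [-0.95, 0, 0, 0, 0],
    [-0.95, 0, 0, 0, 0]
  ],
  "squeeze": 120
}}

```text
time_s: 17.82
eef_pos: [663.4, 98.7, 262.1]
ee_rot: [0.977, 0.213, 0.0, -0.0]
contact_force: [0.8, -0.4, -1.4]
grip_width: 0.132
```

```bash
cat >> h.py <<'E'
def look(n):
    snap('side',f's{n}'); scoop(f's{n}',box=(240,100,640,480))
    p=cv2.imread(f'pics/s{n}.png')[130:290,280:480]; cv2.imwrite(f'pics/s{n}c.png',cv2.resize(p,None,fx=4,fy=3.75,interpolation=cv2.INTER_CUBIC))
E
python3 - <<'E'
from h import *
go(661.5,101,263); look(18)
E
```

```text
t 17.82 pos [663.4  98.7 262.1] xang 24.61 tiltz [-0.  0. -1.] units [-0.02  -0.073 -0.021] n 0.08 w 0.132 F [ 0.8 -0.4 -1.4] q7 [-0.23  0.87  0.09  1.06 -0.07  1.22 -1.29]
s18 N 1957 1134 floor c [561.7  60.  182.7] tilt 19.0 n [-0.301 -0.125  0.945] zmin/max 163.0 202.1
```

View pics/s18c.png

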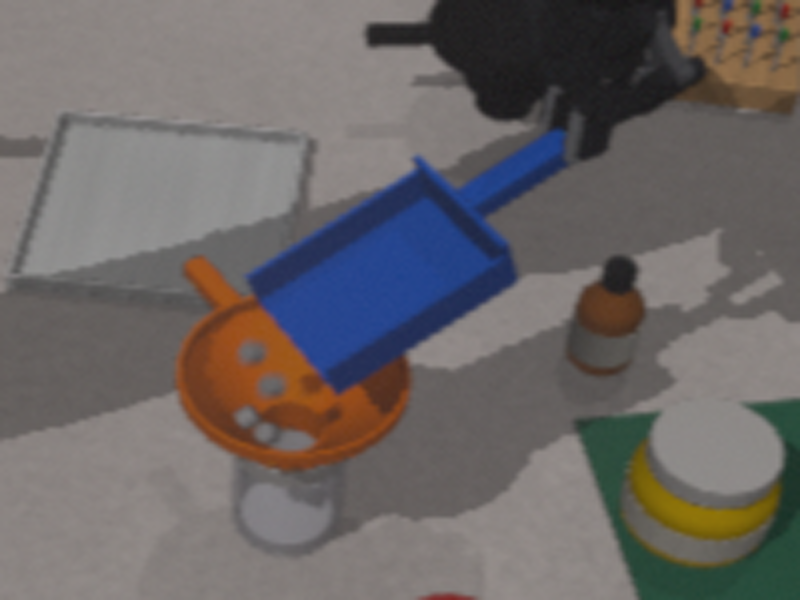

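{"name": "arm_command", "arguments": {
  "plan": [
    [-0.95, 0, 0, 0, 0],
    [-0.95, 0, 0, 0, 0],
    [-0.95, 0, 0, -0.2, 0],
    [-0.95, 0, 0, -0.2, 0],
    [-0.95, 0, 0.2, -0.1, 0],
    [-0.95, -0.2, 0.4, 0, 0],
    [-0.95, -0.3, 0.5, 0, 0],
    [-0.95, -0.4, 0.6, 0, 0],
    [-0.95, -0.45, 0.6, 0, 0],
    [-0.95, -0.45, 0.6, 0, 0]
  ],
  "squeeze": 120
}}

```text
time_s: 18.7
eef_pos: [646.1, -38.7, 282.7]
ee_rot: [0.977, 0.213, 0.0, 0.0]
contact_force: [-0.2, 0.0, -0.6]
grip_width: 0.131
```

Run:
```python
from h import *
go(585,-272,165); look(19)
```

```text
t 18.7 pos [646.1 -38.7 282.7] xang 24.61 tiltz [ 0.001 -0.    -1.   ] units [-3.82   4.665  2.943] n 6.71 w 0.131 F [-0.2  0.  -0.6] q7 [-0.02  0.81  0.07  1.13 -0.06  1.2  -1.09]
s19 N 2379 1618 floor c [545.  -78.  203.3] tilt 19.0 n [-0.299 -0.131  0.945] zmin/max 184.9 222.0
```

View pics/s19c.png

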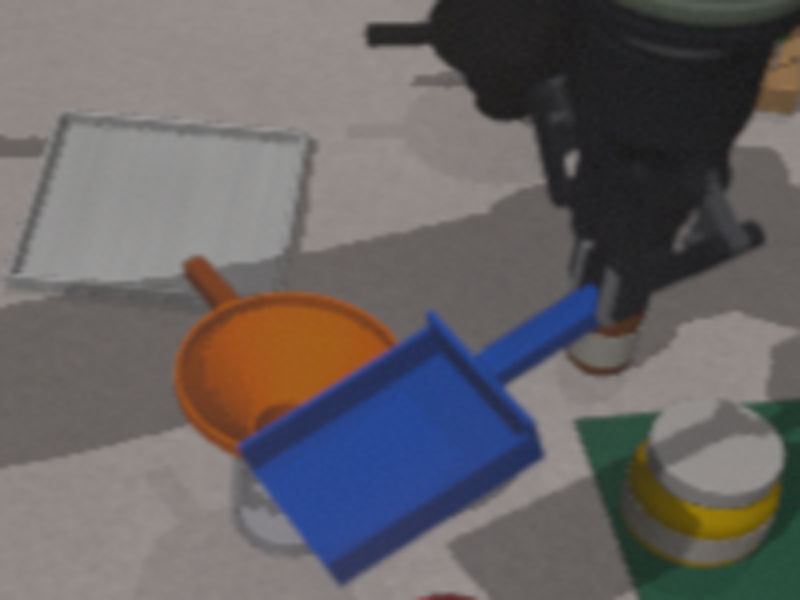

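View pics/s19.png

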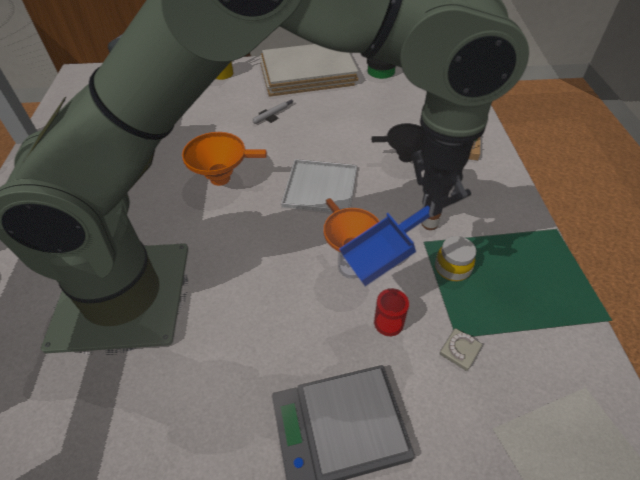

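{"name": "arm_command", "arguments": {
  "plan": [
    [-0.95, -0.48, 0.58, 0, 0],
    [-0.95, -0.48, 0.58, 0, 0],
    [-0.95, -0.48, 0.58, 0, 0],
    [-0.95, -0.48, 0.58, 0.2, 0],
    [-0.95, -0.48, 0.58, 0.4, 0],
    [-0.95, -0.45, 0.55, 0.5, 0],
    [-0.95, -0.3, 0.4, 0.6, 0],
    [-0.95, -0.15, 0.2, 0.6, 0],
    [-0.95, 0, 0, 0.3, 0],
    [-0.95, 0, 0, 0, 0]
  ],
  "squeeze": 120
}}

```text
time_s: 19.58
eef_pos: [592.7, -239.9, 176.0]
ee_rot: [0.977, 0.212, -0.001, -0.001]
contact_force: [-0.8, 0.2, -1.2]
grip_width: 0.137
```

Run:
```python
from h import *
go(585,-272,135); look(20)
```

```text
t 19.58 pos [ 592.7 -239.9  176. ] xang 24.52 tiltz [-0.003  0.001 -1.   ] units [-0.507  0.653  1.024] n 1.32 w 0.137 F [-0.8  0.2 -1.2] q7 [ 0.32  0.9   0.04  1.32 -0.04  0.93 -0.78]
s20 N 3721 2318 floor c [ 492.1 -283.3   96.5] tilt 18.8 n [-0.291 -0.138  0.947] zmin/max 78.0 115.3
```

View pics/s20.png

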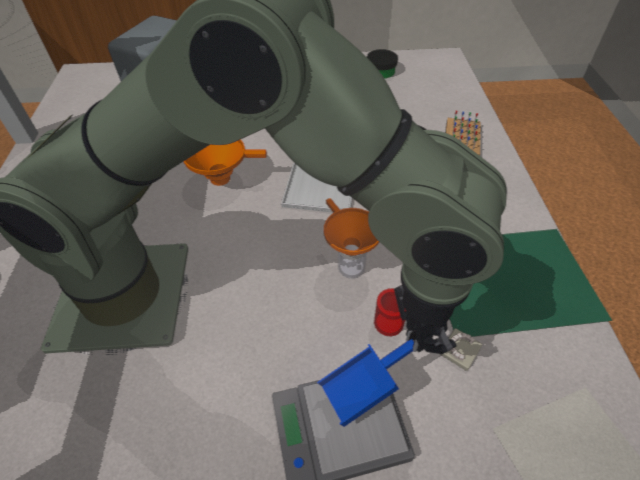

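View pics/s20c.png

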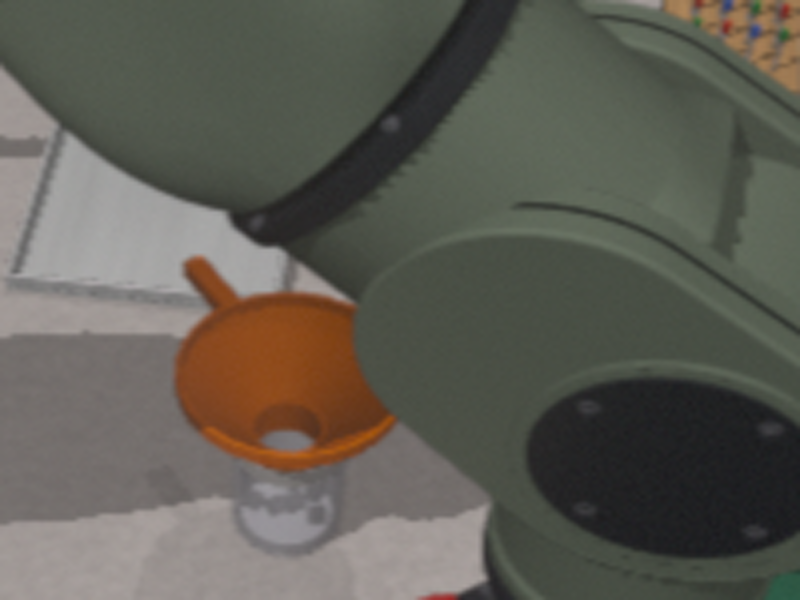

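{"name": "arm_command", "arguments": {
  "plan": [
    [-0.95, -0.2, 0.3, 0.1, 0],
    [-0.95, -0.2, 0.25, 0.2, 0],
    [-0.95, -0.1, 0.1, 0.25, 0],
    [-0.95, 0, 0, 0.2, 0],
    [-0.95, 0, 0, 0.1, 0],
    [-0.95, 0, 0, 0, 0],
    [-0.95, 0, 0, 0, 0],
    [-0.95, 0, 0, 0, 0],
    [-0.95, 0, 0, 0, 0],
    [-0.95, 0, 0, 0, 0]
  ],
  "squeeze": 120
}}

```text
time_s: 20.47
eef_pos: [586.6, -270.8, 144.4]
ee_rot: [0.977, 0.213, 0.0, 0.0]
contact_force: [-0.2, -0.4, -1.5]
grip_width: 0.128
```

Run:
```python
from h import *
go(585,-272,135); look(21)
```

```text
t 20.47 pos [ 586.6 -270.8  144.4] xang 24.63 tiltz [ 0. -0. -1.] units [-0.049  0.011  0.236] n 0.24 w 0.128 F [-0.2 -0.4 -1.5] q7 [ 0.37  0.95  0.03  1.32 -0.03  0.87 -0.73]
s21 N 3774 2414 floor c [ 483.4 -316.8   63.5] tilt 19.0 n [-0.296 -0.134  0.946] zmin/max 20.2 83.6
```

{"name": "arm_command", "arguments": {
  "plan": [
    [-0.9, 0, 0, 0, 0],
    [-0.9, 0, 0, 0.1, 0],
    [-0.9, 0.05, 0, 0.2, 0],
    [-0.9, 0.05, 0, 0.2, 0],
    [-0.9, 0.05, 0, 0.2, 0],
    [-0.9, 0.05, 0, 0.2, 0],
    [-0.9, 0.05, 0, 0.2, 0],
    [-0.9, 0.03, 0, 0.15, 0],
    [-0.9, 0, 0, 0.1, 0],
    [-0.9, 0, 0, 0, 0]
  ],
  "squeeze": 20
}}

```text
time_s: 21.35
eef_pos: [596.2, -266.1, 89.1]
ee_rot: [0.977, 0.213, -0.001, -0.0]
contact_force: [-0.3, 0.5, 2.1]
grip_width: 0.134
```

Run:
```python
from h import *
go(596.5,-267,84.5); look(22)
```

```text
t 21.35 pos [ 596.2 -266.1   89.1] xang 24.61 tiltz [-0.001  0.001 -1.   ] units [-0.003  0.023  0.114] n 0.12 w 0.134 F [-0.3  0.5  2.1] q7 [ 0.36  1.03  0.03  1.32 -0.03  0.79 -0.75]
s22 N 3812 2306 floor c [ 482.  -320.8   44. ] tilt 1.2 n [-0.017 -0.011  1.   ] zmin/max 40.9 47.2
```

View pics/s22.png

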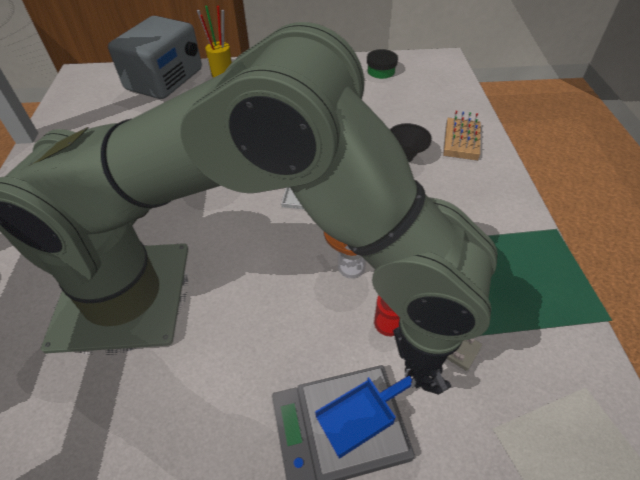

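{"name": "arm_command", "arguments": {
  "plan": [
    [-0.9, 0, 0, 0.05, 0],
    [-0.9, 0, 0, 0.03, 0],
    [-0.75, 0, 0, 0, 0],
    [-0.65, 0, 0, 0, 0],
    [-0.6, 0, 0, 0, 0],
    [-0.5, 0, 0, 0, 0],
    [-0.3, 0, 0, 0, 0],
    [-0.3, 0, 0, -0.1, 0],
    [-0.3, 0, 0, -0.3, 0],
    [-0.3, 0, 0, -0.6, 0]
  ],
  "squeeze": 20
}}

```text
time_s: 22.23
eef_pos: [595.7, -265.9, 126.2]
ee_rot: [0.977, 0.213, -0.001, -0.001]
contact_force: [-0.6, 0.2, -0.2]
grip_width: 0.347
```

Run:
```python
from h import *
go(596.5,-267,200); look(23)
```

```text
t 22.23 pos [ 595.7 -265.9  126.2] xang 24.61 tiltz [-0.003  0.001 -1.   ] units [ 0.003  0.029 -1.846] n 1.85 w 0.347 F [-0.6  0.2 -0.2] q7 [ 0.36  0.98  0.03  1.3  -0.03  0.86 -0.75]
s23 N 3804 2299 floor c [ 478.4 -317.4   42.5] tilt 0.4 n [-0.006  0.002  1.   ] zmin/max 39.4 45.6
```

```bash
cat >> h.py <<'E'
def rows(x,y,z,ang,n):
    s=readout.observe(); R=Ro.from_quat(s['ee_rot']).as_matrix(); p=s['eef_pos']; a=np.arctan2(R[1,0],R[0,0])
    D=(np.array([x,y,z])-p)/n; da=(np.radians(ang)-a)/n
    for i in range(n):
        c,q=np.cos(a),np.sin(a); d=np.array([c*D[0]+q*D[1], q*D[0]-c*D[1], -D[2]])/40
        print(d.round(2),round(-np.degrees(da)/6,2)); a+=da
E
python3 - <<'E'
from h import *
rows(472,132,230,117,16)
E
```

```text
[ 0.08 -0.65 -0.15] -0.96
[ 0.15 -0.64 -0.15] -0.96
[ 0.21 -0.62 -0.15] -0.96
[ 0.27 -0.59 -0.15] -0.96
[ 0.33 -0.56 -0.15] -0.96
[ 0.38 -0.53 -0.15] -0.96
[ 0.44 -0.49 -0.15] -0.96
[ 0.48 -0.44 -0.15] -0.96
[ 0.52 -0.39 -0.15] -0.96
[ 0.56 -0.34 -0.15] -0.96
[ 0.59 -0.28 -0.15] -0.96
[ 0.62 -0.22 -0.15] -0.96
[ 0.64 -0.15 -0.15] -0.96
[ 0.65 -0.09 -0.15] -0.96
[ 0.65 -0.02 -0.15] -0.96
[ 0.65  0.04 -0.15] -0.96
```

{"name": "arm_command", "arguments": {
  "plan": [
    [0, 0.08, -0.6, -0.5, -0.96],
    [0, 0.15, -0.6, -0.5, -0.96],
    [0, 0.2, -0.6, -0.5, -0.96],
    [0, 0.27, -0.6, -0.4, -0.96],
    [0, 0.33, -0.56, -0.3, -0.96],
    [0, 0.38, -0.53, 0, -0.96],
    [0, 0.44, -0.49, 0, -0.96],
    [0, 0.48, -0.44, 0, -0.96],
    [0, 0.52, -0.39, 0, -0.96],
    [0, 0.56, -0.34, 0, -0.96]
  ],
  "squeeze": 20
}}

```text
time_s: 23.12
eef_pos: [519.5, -19.8, 216.0]
ee_rot: [0.752, 0.659, 0.0, 0.001]
contact_force: [1.5, 1.3, -0.3]
grip_width: 0.499
```

{"name": "arm_command", "arguments": {
  "plan": [
    [0, 0.6, -0.28, 0, -0.96],
    [0, 0.62, -0.22, 0, -0.96],
    [0, 0.64, -0.15, 0, -0.96],
    [0, 0.65, -0.1, 0, -0.96],
    [0, 0.65, 0, 0, -0.96],
    [0, 0.5, 0, 0, -0.6],
    [0, 0.2, 0, 0, 0],
    [0, 0, 0, 0, 0],
    [0, 0, 0, 0, 0],
    [0, 0, 0, 0, 0]
  ],
  "squeeze": 20
}}

```text
time_s: 23.95
eef_pos: [471.3, 129.5, 215.2]
ee_rot: [0.541, 0.841, -0.0, 0.0]
contact_force: [-0.1, -0.8, -0.2]
grip_width: 0.5
```

Run:
```python
from h import *
go(480,115,230); snap('wrist','w24'); snap('top','t24')
```

```text
t 23.95 pos [471.3 129.5 215.2] xang 114.44 tiltz [ 0.001 -0.001 -1.   ] units [-0.419  0.048 -0.371] n 0.56 w 0.5 F [-0.1 -0.8 -0.2] q7 [-0.13  0.65 -0.35  1.84  0.33  0.71 -0.24]
```

View pics/w24.png

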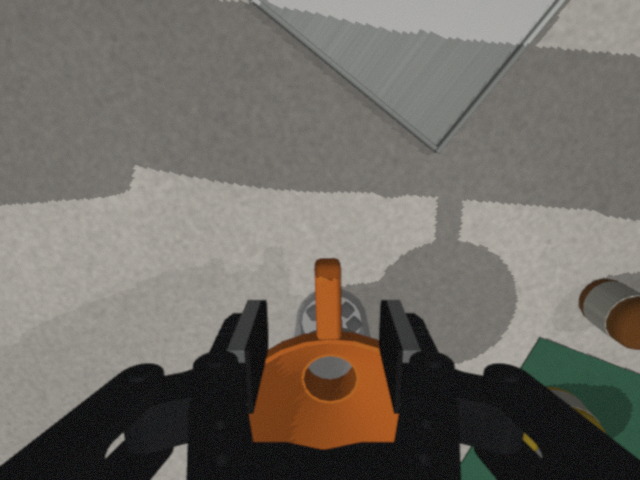

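Run:
```python
from h import *
h=onplane('wrist',[(328,270),(329.5,335),(330,381)],139,'w24'); h[2]=onplane('wrist',[(330,381)],85,'w24')[0]; print(h); v=h[0]-h[1]; print('ang',np.degrees(np.arctan2(v[1],v[0])),np.linalg.norm(v))
print(world('wrist','w24',[(327,280),(329,320)]))
u=v/np.linalg.norm(v); g=h[0]-18*u; print('grip',g); go(g[0],g[1],135)
# tray corners from wrist & top0
c=onplane('top',[(177,206),(246,221),(232,290),(161,275)],14); print(c.round(0),c.mean(0))
print(world('wrist','w24',[(437,152)]))
p=cv2.imread('pics/w24.png')[240:440,240:420]; cv2.imwrite('pics/w24c.png',cv2.resize(p,None,fx=3.5,fy=3,interpolation=cv2.INTER_CUBIC))
```

```text
[[474.36249946 129.71266271 139.        ]
 [490.86645242  95.58813989 139.        ]
 [520.75297613  33.231105    85.        ]]
ang 115.81022556497011 37.90598265297662
[[476.07979894 124.69297411 139.6973151 ]
 [486.67158638 104.06821117 139.65331617]]
grip [482.19955136 113.50832324 139.        ]
t 24.05 pos [471.2 129.7 215. ] xang 114.47 tiltz [ 0. -0. -1.] units [-0.48   0.083  2.   ] n 2.06 w 0.503 F [ 0.6  0.  -0.4] q7 [-0.13  0.65 -0.35  1.84  0.33  0.71 -0.24]
[[570. 380.  14.]
 [536. 208.  14.]
 [364. 238.  14.]
 [399. 413.  14.]] [467.1314461  309.81024477  14.        ]
[[531.93736523 208.87866895  14.92746942]]
```

View pics/w24c.png

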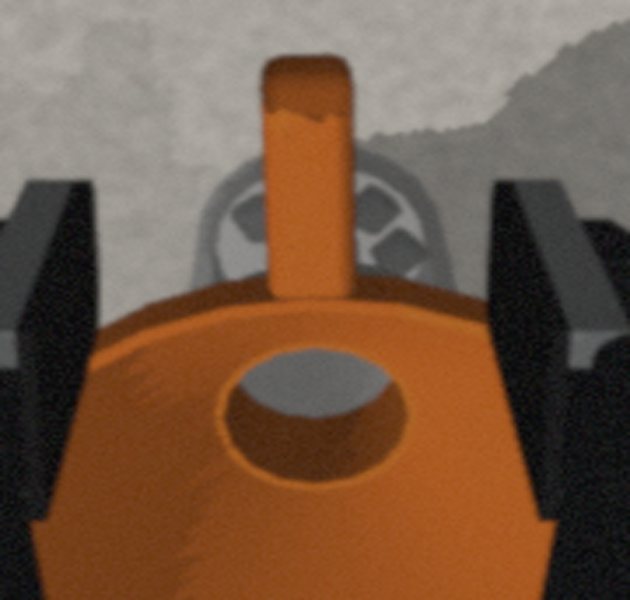

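{"name": "arm_command", "arguments": {
  "plan": [
    [-0.2, -0.24, 0.04, 0.1, -0.2],
    [-0.2, -0.24, 0.04, 0.3, 0],
    [-0.2, 0, 0, 0.5, 0],
    [-0.2, 0, 0, 0.5, 0],
    [-0.2, 0, 0, 0.35, 0],
    [-0.2, 0, 0, 0.2, 0],
    [-0.2, 0, 0, 0.05, 0],
    [-0.2, 0, 0, 0, 0],
    [-0.4, 0, 0, 0, 0],
    [-0.5, 0, 0, 0, 0]
  ],
  "squeeze": 20
}}

```text
time_s: 24.88
eef_pos: [482.2, 114.7, 135.6]
ee_rot: [0.532, 0.847, 0.0, 0.0]
contact_force: [1.0, 0.7, -0.2]
grip_width: 0.247
```

Run:
```python
from h import *
go(482,113.5,135); snap('wrist','w25')
```

```text
t 24.88 pos [482.2 114.7 135.6] xang 115.79 tiltz [ 0.001  0.    -1.   ] units [-0.025 -0.018  0.014] n 0.03 w 0.247 F [ 1.   0.7 -0.2] q7 [-0.14  0.79 -0.28  1.9   0.42  0.51 -0.26]
```

View pics/w25.png

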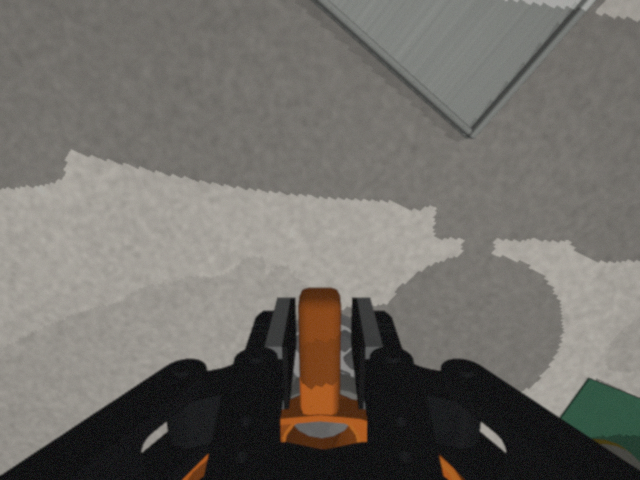

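{"name": "arm_command", "arguments": {
  "plan": [
    [-0.6, 0, 0, 0, 0],
    [-0.7, 0, 0, 0, 0],
    [-0.95, 0, 0, 0, 0],
    [-0.95, 0, 0, 0, 0],
    [-0.95, 0, 0, 0, 0],
    [-0.95, 0, 0, 0, 0],
    [-0.95, 0, 0, -0.05, 0],
    [-0.95, 0, 0, -0.1, 0],
    [-0.95, 0, 0, -0.1, 0],
    [-0.95, 0, 0, -0.1, 0]
  ],
  "squeeze": 80
}}

```text
time_s: 25.77
eef_pos: [481.8, 114.7, 149.3]
ee_rot: [0.531, 0.847, -0.0, -0.0]
contact_force: [-0.7, 0.1, -1.3]
grip_width: 0.15
```

Run:
```python
from h import *
go(482,113.5,135); look(26); snap('wrist','w26')
```

```text
t 25.77 pos [481.8 114.7 149.3] xang 115.8 tiltz [-0.  0. -1.] units [-0.029 -0.01   0.359] n 0.36 w 0.15 F [-0.7  0.1 -1.3] q7 [-0.13  0.77 -0.3   1.89  0.4   0.55 -0.25]
s26 N 3805 2309 floor c [ 477.8 -316.9   42.5] tilt 0.0 n [ 0. -0.  1.] zmin/max 39.8 45.1
```

View pics/s26c.png

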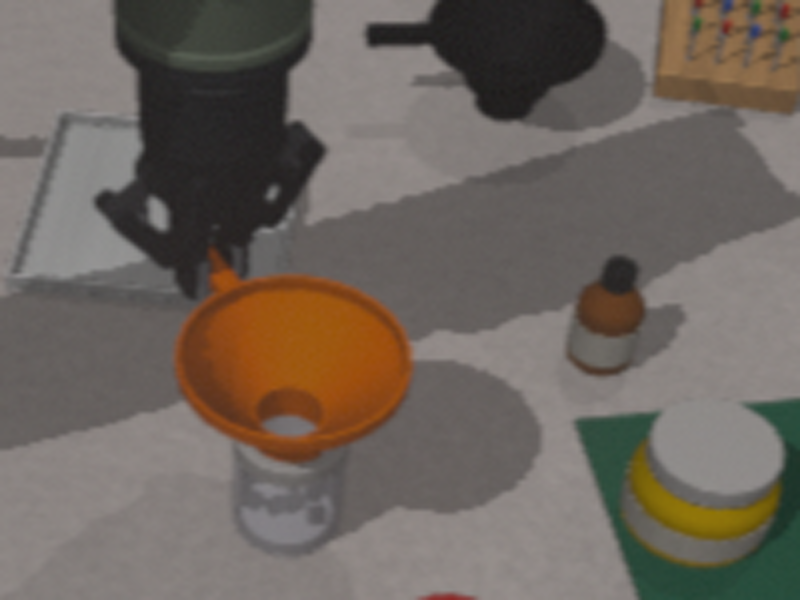

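View pics/w26.png

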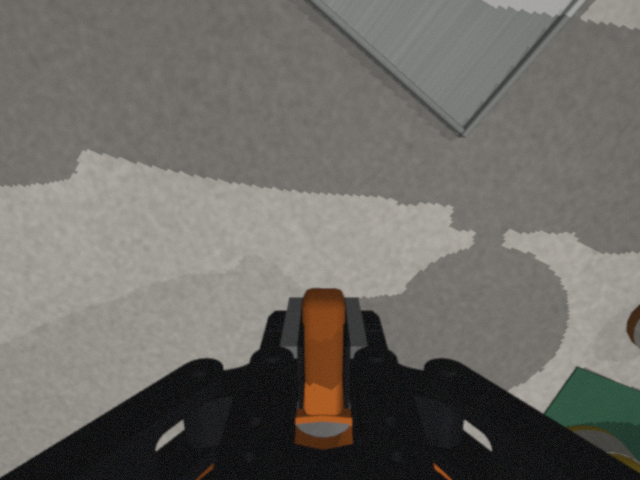

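{"name": "arm_command", "arguments": {
  "plan": [
    [-0.95, 0, 0, -0.1, 0],
    [-0.95, 0, 0, -0.15, 0],
    [-0.95, 0, 0, -0.2, 0],
    [-0.95, 0, 0, -0.25, 0],
    [-0.95, 0, 0, -0.3, 0],
    [-0.95, 0, 0, -0.3, 0],
    [-0.95, 0.1, 0, -0.2, 0],
    [-0.95, 0.3, 0.08, 0, 0],
    [-0.95, 0.45, 0.12, 0, 0],
    [-0.95, 0.6, 0.16, 0, 0]
  ],
  "squeeze": 100
}}

```text
time_s: 26.7
eef_pos: [469.6, 173.0, 209.5]
ee_rot: [0.532, 0.847, -0.0, 0.0]
contact_force: [0.0, 0.5, -1.0]
grip_width: 0.142
```

Run:
```python
from h import *
go(428.5,389.5,90); look(27)
```

```text
t 26.7 pos [469.6 173.  209.5] xang 115.68 tiltz [ 0. -0. -1.] units [5.325 1.418 2.984] n 6.27 w 0.142 F [ 0.   0.5 -1. ] q7 [-0.22  0.67 -0.35  1.81  0.33  0.72 -0.3 ]
s27 N 3811 2293 floor c [ 478.3 -317.3   42.6] tilt 0.3 n [0.001 0.006 1.   ] zmin/max 39.5 46.0
```

View pics/s27c.png

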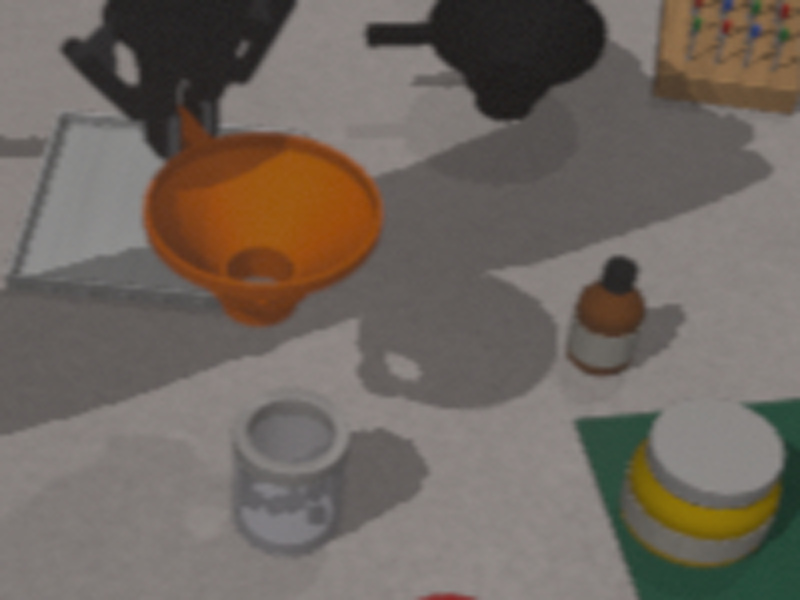

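{"name": "arm_command", "arguments": {
  "plan": [
    [-0.95, 0.6, 0.16, 0, 0],
    [-0.95, 0.6, 0.16, 0, 0],
    [-0.95, 0.6, 0.16, 0, 0],
    [-0.95, 0.6, 0.16, 0, 0],
    [-0.95, 0.6, 0.16, 0.2, 0],
    [-0.95, 0.6, 0.16, 0.3, 0],
    [-0.95, 0.6, 0.16, 0.4, 0],
    [-0.95, 0.5, 0.14, 0.4, 0],
    [-0.95, 0.3, 0.1, 0.3, 0],
    [-0.95, 0.15, 0.05, 0.2, 0]
  ],
  "squeeze": 100
}}

```text
time_s: 27.58
eef_pos: [429.4, 385.1, 136.0]
ee_rot: [0.53, 0.848, -0.0, -0.001]
contact_force: [0.2, 0.1, -1.0]
grip_width: 0.141
```

{"name": "arm_command", "arguments": {
  "plan": [
    [-0.95, 0, 0, 0.2, 0],
    [-0.95, 0, 0, 0.2, 0],
    [-0.95, 0, 0, 0.1, 0],
    [-0.95, 0, 0, 0, 0],
    [-0.95, 0, 0, 0, 0],
    [-0.95, 0, 0, 0, 0],
    [-0.95, 0, 0, 0, 0],
    [-0.95, 0, 0, 0, 0],
    [-0.95, 0, 0, 0, 0],
    [-0.95, 0, 0, 0, 0]
  ],
  "squeeze": 100
}}

```text
time_s: 28.42
eef_pos: [430.7, 383.2, 117.1]
ee_rot: [0.531, 0.847, 0.0, -0.0]
contact_force: [0.0, -0.4, -2.1]
grip_width: 0.14
```

Run:
```python
from h import *
go(428.5,389.5,76); snap('side','s28'); snap('wrist','w28');snap('top','t28')
p=cv2.imread('pics/s28.png')[90:250,230:430]; cv2.imwrite('pics/s28c.png',cv2.resize(p,None,fx=4,fy=3.75,interpolation=cv2.INTER_CUBIC))
W,P=cloud('side','s28'); hsv=cv2.cvtColor(P,cv2.COLOR_RGB2HSV); m=(hsv[...,0]<20)&(hsv[...,1]>150); k=np.zeros_like(m);k[90:250,270:430]=1
q=W[m&k]; print(len(q),q[:,2].max(),q[:,2].min(),q.mean(0)); np.save('pics/q28.npy',q)
```

```text
t 28.42 pos [430.7 383.2 117.1] xang 115.8 tiltz [ 0.  0. -1.] units [0.165 0.018 1.027] n 1.04 w 0.14 F [ 0.  -0.4 -2.1] q7 [-0.65  0.9  -0.26  1.62  0.33  0.67 -0.63]
1384 855.9623003388837 42.70653759358533 [467.11764681 318.59460722  96.84862093]
```

View pics/s28c.png

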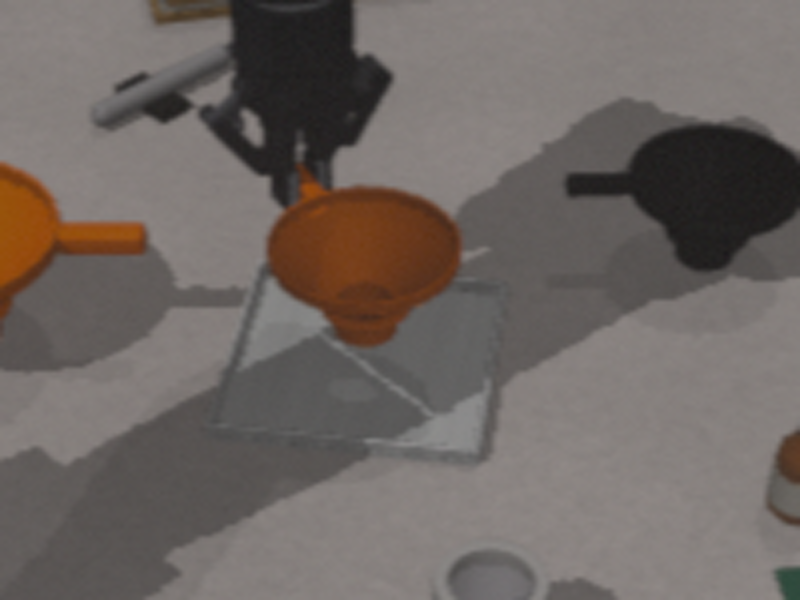

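View pics/t28.png

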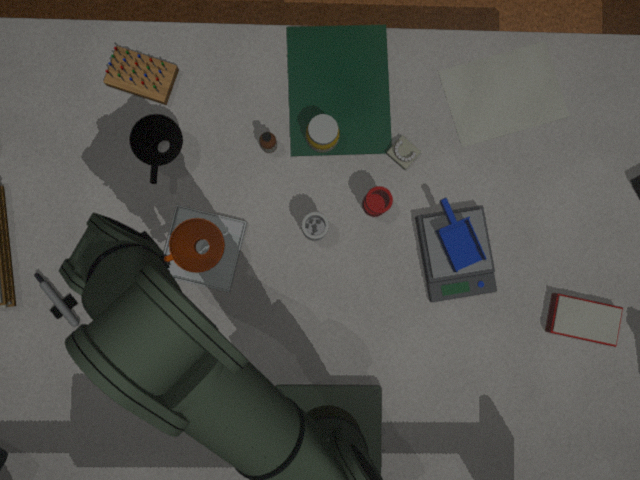

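Run:
```python
from h import *
W,P=cloud('top','t28'); hsv=cv2.cvtColor(P,cv2.COLOR_RGB2HSV); m=((hsv[...,0]<20)&(hsv[...,1]>150)).astype(np.uint8); k=np.zeros_like(m);k[210:280,165:235]=1; m*=k
e=m-cv2.erode(m,np.ones((5,5)))
q=W[e>0]; q=q[q[:,2]>100]; A=np.c_[q[:,:2]-q[:,:2].mean(0),np.ones(len(q))]
for _ in range(4):
    s=np.linalg.lstsq(A,q[:,2],rcond=None)[0]; r=np.abs(A@s-q[:,2])<4; A,q=A[r],q[r]
print(len(q),s, 'slope deg',np.degrees(s[:2]))
c=onplane('top',np.argwhere(e)[:,::-1],125)[:,:2]; print(cv2.minEnclosingCircle(c.astype(np.float32)))
```

```text
12 [ -0.37717593  -0.96592813 122.85885285] slope deg [-21.61058873 -55.34360505]
((465.46087646484375, 312.53948974609375), 69.0566177368164)
```

{"name": "arm_command", "arguments": {
  "plan": [
    [-0.95, 0, 0, 0.15, 0],
    [-0.95, 0, 0, 0.25, 0],
    [-0.95, 0, 0, 0.25, 0],
    [-0.95, 0, 0, 0.1, 0],
    [-0.95, 0, 0, 0.07, 0],
    [-0.95, 0, 0, 0.05, 0],
    [-0.95, 0, 0, 0.03, 0],
    [-0.95, 0, 0, 0, 0],
    [-0.95, 0, 0, 0, 0],
    [-0.95, 0, 0, 0, 0]
  ],
  "squeeze": 100
}}

```text
time_s: 29.4
eef_pos: [430.8, 383.4, 81.2]
ee_rot: [0.531, 0.847, 0.0, 0.0]
contact_force: [0.4, -0.8, -1.3]
grip_width: 0.142
```

Run:
```python
from h import *
go(428.5,389.5,76.6); snap('side','s29')
p=cv2.imread('pics/s29.png')[90:250,230:430]; cv2.imwrite('pics/s29c.png',cv2.resize(p,None,fx=4,fy=3.75,interpolation=cv2.INTER_CUBIC))
```

```text
t 29.4 pos [430.8 383.4  81.2] xang 115.81 tiltz [ 0.  0. -1.] units [0.163 0.016 0.116] n 0.2 w 0.142 F [ 0.4 -0.8 -1.3] q7 [-0.66  0.96 -0.24  1.64  0.35  0.59 -0.65]
```

View pics/s29c.png

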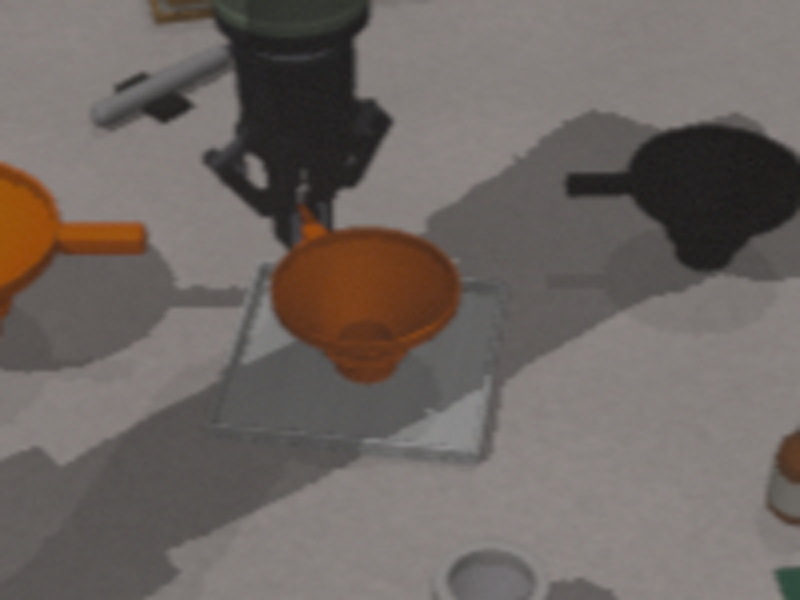

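Force is still just the weight, so it isn't touching yet. I'll lower 4 to 5 mm in fine steps.

{"name": "arm_command", "arguments": {
  "plan": [
    [-0.95, 0, 0, 0.03, 0],
    [-0.95, 0, 0, 0.03, 0],
    [-0.95, 0, 0, 0.03, 0],
    [-0.95, 0, 0, 0.02, 0],
    [-0.95, 0, 0, 0, 0],
    [-0.95, 0, 0, 0, 0],
    [-0.95, 0, 0, 0, 0],
    [-0.95, 0, 0, 0, 0],
    [-0.95, 0, 0, 0, 0],
    [-0.95, 0, 0, 0, 0]
  ],
  "squeeze": 60
}}

```text
time_s: 30.28
eef_pos: [430.7, 383.2, 76.6]
ee_rot: [0.531, 0.847, 0.0, -0.0]
contact_force: [-0.4, 0.2, 0.3]
grip_width: 0.139
```

{"name": "arm_command", "arguments": {
  "plan": [
    [-0.95, 0, 0, 0.03, 0],
    [-0.95, 0, 0, 0, 0],
    [-0.95, 0, 0, 0, 0],
    [-0.7, 0, 0, 0, 0],
    [-0.68, 0, 0, 0, 0],
    [-0.66, 0, 0, 0, 0],
    [-0.64, 0, 0, 0, 0],
    [-0.6, 0, 0, 0, 0],
    [-0.5, 0, 0, 0, 0],
    [-0.3, 0, 0, 0, 0]
  ],
  "squeeze": 20
}}

```text
time_s: 31.12
eef_pos: [430.7, 383.2, 75.3]
ee_rot: [0.531, 0.847, -0.0, -0.0]
contact_force: [0.6, 0.3, 0.2]
grip_width: 0.343
```

{"name": "arm_command", "arguments": {
  "plan": [
    [-0.3, 0, 0, 0, 0],
    [-0.3, 0, 0, 0, 0],
    [-0.3, 0, 0, -0.1, 0],
    [-0.3, 0, 0, -0.3, 0],
    [-0.3, 0, 0, -0.5, 0],
    [-0.3, 0, 0, -0.6, 0],
    [-0.3, 0.2, 0, -0.6, 0],
    [-0.3, 0.3, 0, -0.6, 0],
    [-0.3, 0.3, 0, -0.3, 0],
    [-0.3, 0, 0, 0, 0]
  ],
  "squeeze": 20
}}

```text
time_s: 31.95
eef_pos: [415.9, 414.8, 199.1]
ee_rot: [0.53, 0.848, 0.003, -0.0]
contact_force: [-0.6, -0.1, 0.7]
grip_width: 0.35
```

Run:
```python
from h import *
go(428.5,389.5,76.6); snap('side','s30');snap('top','t30');scoop('s30')
p=cv2.imread('pics/s30.png')[90:290,230:430]; cv2.imwrite('pics/s30c.png',cv2.resize(p,None,fx=3,fy=3,interpolation=cv2.INTER_CUBIC))
p=cv2.imread('pics/t30.png')[180:310,150:510]; cv2.imwrite('pics/t30c.png',cv2.resize(p,None,fx=2.2,fy=2.2,interpolation=cv2.INTER_CUBIC))
p=cv2.imread('pics/t30.png')[200:250,290:340]; cv2.imwrite('pics/t30j.png',cv2.resize(p,None,fx=10,fy=10,interpolation=cv2.INTER_CUBIC))
```

```text
t 31.95 pos [415.9 414.8 199.1] xang 115.93 tiltz [ 0.002  0.005 -1.   ] units [-0.716 -0.006  3.059] n 3.14 w 0.35 F [-0.6 -0.1  0.7] q7 [-0.69  0.8  -0.3   1.51  0.28  0.87 -0.63]
s30 N 3806 2284 floor c [ 478.2 -317.3   42.6] tilt 0.2 n [ 0.    -0.004  1.   ] zmin/max 40.0 45.6
```

View pics/s30c.png

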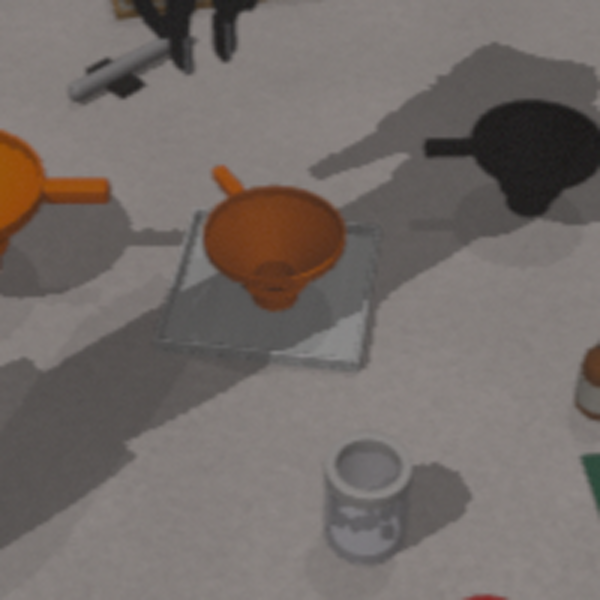

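View pics/t30c.png

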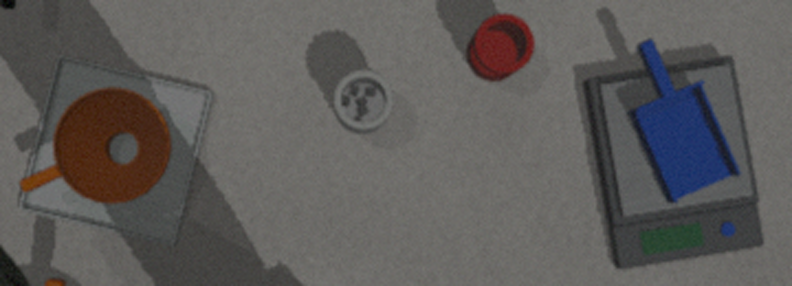

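View pics/t30j.png

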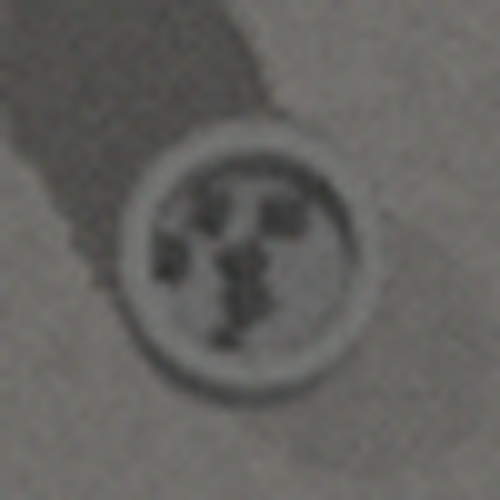

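{"name": "arm_command", "arguments": {
  "plan": [
    [-0.3, -0.6, -0.12, -0.4, 0],
    [-0.3, -0.8, -0.18, -0.2, 0],
    [-0.3, -0.8, -0.18, 0, 0],
    [-0.3, -0.8, -0.18, 0, 0],
    [-0.3, -0.8, -0.18, 0, 0],
    [-0.3, -0.8, -0.18, 0, 0],
    [-0.3, -0.8, -0.18, 0, 0],
    [-0.3, -0.8, -0.18, 0, 0],
    [-0.3, -0.5, -0.1, 0, 0],
    [-0.3, 0, 0, 0, 0]
  ],
  "squeeze": 20
}}

```text
time_s: 32.88
eef_pos: [480.9, 139.6, 218.7]
ee_rot: [0.534, 0.845, -0.002, 0.0]
contact_force: [0.1, -1.0, -0.1]
grip_width: 0.347
```

Run:
```python
from h import *
go(510,56,225); snap('wrist','w31'); snap('side','s31')
```

```text
t 32.88 pos [480.9 139.6 218.7] xang 115.45 tiltz [-0.001 -0.003 -1.   ] units [-2.199 -0.241 -0.153] n 2.22 w 0.347 F [ 0.1 -1.  -0.1] q7 [-0.15  0.66 -0.35  1.79  0.32  0.75 -0.23]
```

View pics/w31.png

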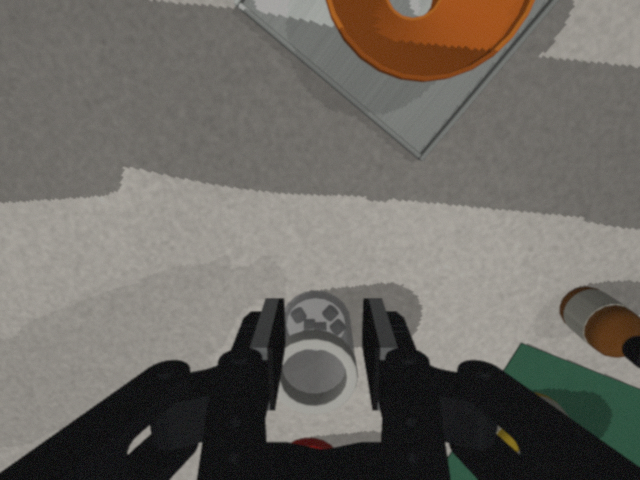

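View pics/s31.png

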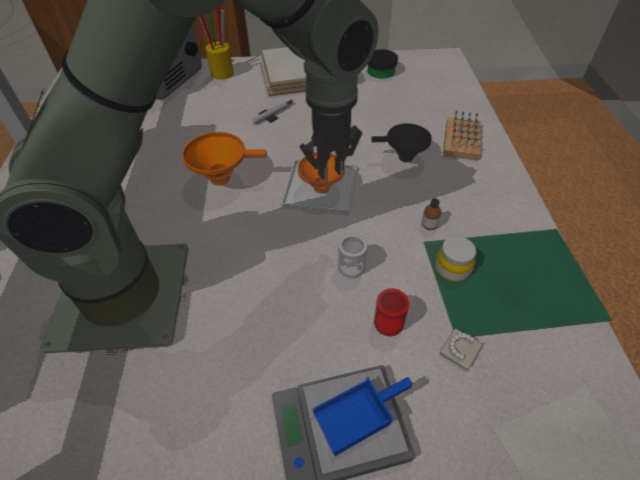

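{"name": "arm_command", "arguments": {
  "plan": [
    [-0.3, -0.5, -0.03, 0, 0],
    [-0.3, -0.6, -0.03, 0, 0],
    [-0.3, -0.6, -0.03, 0, 0],
    [-0.3, -0.6, -0.03, 0, 0],
    [-0.3, -0.6, -0.03, 0, 0],
    [-0.3, -0.5, -0.03, 0, 0],
    [-0.3, -0.3, 0, 0, 0],
    [-0.3, 0, 0, 0, 0],
    [-0.3, 0, 0, 0, 0],
    [-0.3, 0, 0, 0, 0]
  ],
  "squeeze": 20
}}

```text
time_s: 33.82
eef_pos: [537.7, 10.2, 219.2]
ee_rot: [0.531, 0.848, 0.0, -0.0]
contact_force: [-1.2, 0.6, 0.3]
grip_width: 0.349
```

Run:
```python
from h import *
go(538,0,225); snap('wrist','w32'); c=viewer.get_calibration('wrist')
p=cv2.imread('pics/w32.png')[120:340,200:440]; cv2.imwrite('pics/w32c.png',cv2.resize(p,None,fx=2.7,fy=2.7,interpolation=cv2.INTER_CUBIC))
```

```text
t 33.82 pos [537.7  10.2 219.2] xang 115.91 tiltz [-0.     0.001 -1.   ] units [-0.233 -0.106 -0.144] n 0.29 w 0.349 F [-1.2  0.6  0.3] q7 [ 0.13  0.71 -0.39  1.66  0.34  0.83  0.05]
```

View pics/w32c.png

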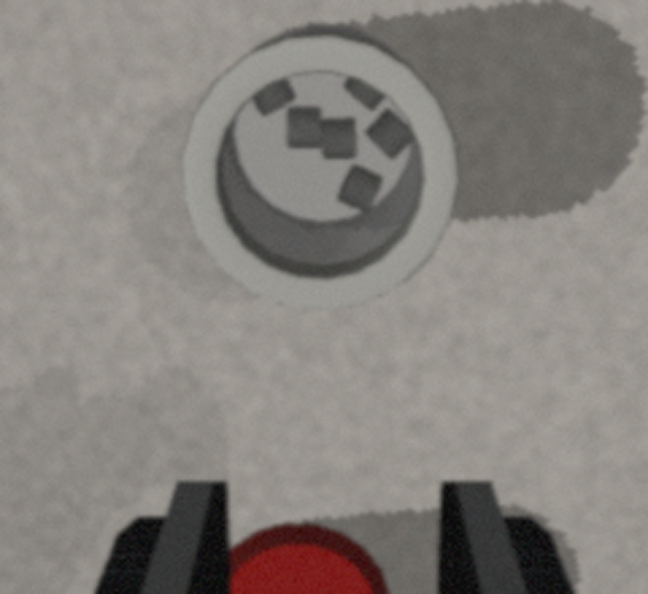

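All six ingots are in the jar, at crop pixels (273,97), (363,93), (303,127), (338,137), (390,132) and (360,188). The gripper is touching nothing, so I'm handing in.

Run:
```python
from h import *
print(arm.finish_job())
```

```text
the job is handed in; nothing more can be done
None
```

The job is done and handed in at about 34 s of the 72 s allowed. No verdict was reported.

- **Pour:** The moves can't tilt the tool. I gripped the scoop by the end of its handle and eased the grip over the funnel in short pulses, so the mouth dipped under its own weight. At about 19° all the ingots slid into the funnel.
- **Scoop:** I lowered it lip first onto the pan until it stood level. The last check showed it empty, tilted 0.2°.
- **Jar:** The last wrist picture shows all six ingots inside. The jar appears to be standing where it was, and I saw no stray ingots in the pictures.
- **Funnel:** I lifted it straight off by its tab and set it on its spout near the middle of the tray. It looks upright in the side and top views.
- **Bystanders:** The bottle, cast, tub and red jar were not touched and look unmoved.

Some checks failed or disagreed:
- **Early grip test:** Before the pour, the loaded scoop slipped about 13 mm back onto the pan while I was finding out how loose a grip it needed. It landed level and lost nothing.
- **Funnel position:** The top and side cameras disagreed by about 6 mm on the funnel's position, so I aimed between them.
- **Funnel tilt:** My numeric tilt check while the funnel was held over the tray had too few points to use, so "upright" rests on the pictures.

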